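# Turn the upturned drip tray right way up

### The job

The steel drip tray that the rinsed empties stand on has been left bottom up on the low wooden shelf. Slide it out over the shelf's free long edge, the one away from the empties, until you can get hold of its rim from underneath, turn it right way up, and set it back down gently so that it stands flat and wholly on the shelf with nothing sticking out over an edge. Do not drop or toss it, and leave the jar, the two pots and the milk bottle standing where they are.

Things in the scene. Friction and masses are not known exactly. Their poses are not given: they have to be found in the camera images.
- shelf: Low bench shelf, fixed: wooden board 260 mm deep (x) x 360 wide (y) x 18 thick on two dark steel leg frames, open underneath; top face 100 mm above the bench. Origin: on the bench under the board's middle. x axis points from its front (free) long edge to its back, z up. Front edge at x = -130 mm, back edge at +130, ends at y = +-180. Legs stand 27 mm behind the front edge.
- shelf_front (a point): Middle of the shelf's top front edge (shelf frame x = -130, y = 0, z = 100 mm); same axes as the shelf.
- tray: Loose stainless drip tray, 0.25 to 0.5 kg: shallow pan with a broad flat rim, 160 mm (its x) x 240 mm (y) over the rim, 20 mm high. Origin: centre of the outer underside of its floor; z points out of the open side, so z up = right way up. It starts bottom up (z down), rim flat on the shelf, closed bottom on top, long sides roughly along the shelf's front edge, the nearer one 5 to 60 mm behind it.
- rim_a (a point): Outer corner of the tray's rim at tray x = -80, y = -120 mm, on the rim's top face (tray z = 20 mm). The rim is a flat plate 5 mm thick (tray z = 15 to 20 mm) and 28 mm wide on every side. Flat on the shelf it cannot be pinched, only where it overhangs; with up to about 65 mm of overhang the tray still lies by itself.
- rim_b (a point): Rim corner at tray x = -80, y = +120, z = 20 mm. Inside the rim the pan part is 104 x 184 mm outside and reaches from the rim's underside (z = 15) down to z = 0, with upright sides and a flat closed floor, walls and floor 4 mm thick: a hollow 16 mm deep seen from the open side.
- rim_c (a point): Rim corner at tray x = +80, y = +120, z = 20 mm. Steel on wood, friction coefficient about 0.5 to 0.7.
- rim_d (a point): Rim corner at tray x = +80, y = -120, z = 20 mm.
- jar: Bystander: empty open amber glass jar, 74 mm diameter, 112 mm tall, in the row of empties on the bench close behind the shelf's back edge. Origin: centre of its base.
- pot_a: Bystander: clear glass yogurt pot, 72 mm diameter, 75 mm tall, in the same row behind the shelf. Origin: centre of its base.
- pot_b: Bystander: second clear glass yogurt pot, the same.
- milk_bottle: Bystander: white plastic milk bottle with its cap closed, 80 x 80 mm, 230 mm tall, in the same row behind the shelf. Origin: centre of its base.

How it is judged:
On the way:
1. the tray, still bottom up and lying flat, has been slid out at least 20 mm past the shelf's front edge (angle between tray's own z axis and vertical above 3 rad and z of tray in the frame of shelf below 0.126 m and x of any of rim_a, rim_b, rim_c, rim_d in the frame of shelf below -0.15 m), for 0.1 s.
At the end, for the whole second after the job is handed in: The tray stands right way up (within 0.08 rad of level), its floor flat on the shelf's top (within 6 mm), all four rim corners within the shelf's outline seen from above (5 mm allowed), and it is at rest and released (angle between tray's own z axis and vertical below 0.08 rad and z of tray in the frame of shelf between 0.094 and 0.106 m and x of rim_a in the frame of shelf between -0.135 and 0.135 m and y of rim_a in the frame of shelf between -0.185 and 0.185 m and x of rim_b in the frame of shelf between -0.135 and 0.135 m and y of rim_b in the frame of shelf between -0.185 and 0.185 m and x of rim_c in the frame of shelf between -0.135 and 0.135 m and y of rim_c in the frame of shelf between -0.185 and 0.185 m and x of rim_d in the frame of shelf between -0.135 and 0.135 m and y of rim_d in the frame of shelf between -0.185 and 0.185 m and linear speed of tray below 0.02 m/s and angular speed of tray below 0.1 rad/s); the robot touches nothing.
It fails at once if the tray is dropped or tossed: it moves faster than 0.6 m/s with nothing of the robot touching it (linear speed of tray above 0.6 m/s and contact force between each of the fingers, the arm and tray below 0.01 N).
It fails at once if the tray falls down to the bench (z of tray in the frame of shelf below 0.03 m).
It fails at once if the jar, a pot or the milk bottle is pushed more than 30 mm or tipped (distance of any of jar, pot_a, pot_b, milk_bottle from where it was at the start of the episode above 0.03 m or angle between any of jar, pot_a, pot_b, milk_bottle's own z axis and vertical above 0.3 rad).
It also fails if it takes over 70 s, if anything falls off the work surface, if the arm or the gripper's body presses on something with over 40 N, if the wrist force passes 120 N, or if a joint passes its speed limit or range.

### The arm

A 6-joint arm with a two-finger parallel gripper is mounted at the origin on the work surface. World frame = base frame: x ahead of the robot, y to its left, z up, the work surface at z = 0. Lengths are in m, angles in rad, forces in N, time in s.
With the tool pointing down it reaches from about 0.35 to 0.95 m from the base axis. Payload 17.4 kg.
Tool frame: the origin (TCP) lies on the centre line of the jaws, within the pads' length; the fingertips stand 11 mm ahead of it and the grasp point (between the pads) lies 8 mm behind it; z points along the fingers, y is the direction in which the jaws open and shut (so a half turn about z gives the same grasp; the last joint's range is limited). The gripper opens to 93 mm and grips with 3 to 60 N. Pads are 15 mm wide; open, the fingers measure 128 mm over their backs; the gripper's body (75 mm by 188 mm) begins 65 mm behind the grasp point.
Start: joints at [1.143, 0.116, 1.442, -0, 1.584, -0.038], TCP at [0.257, 0.624, 0.23] pointing down, gripper open.
Joint ranges: [-2.83, 2.83], [-0.83, 2.19], [0.07, 2.5], [-1.14, 4.28], [0.01, 3], [-2.97, 2.97]. Speed limits (rad/s): [1.89, 1.89, 2.22, 3.14, 3.14, 3.14].

### API

Orientations are given as a unit quaternion [x, y, z, w].
In Python, from rig import ctrl gives the robot as it stands. The module is installed in compiled form; this text tells all that it offers.
- The arm moves only by the tool move_arm, never from a script. Its argument "increments" is a list of rows, each a list of 2 entries, a list of its own where there are three numbers: the shift along the tool's x, y, z in cm, then the turn, a rotation vector about the tool's x, y, z in rad. In form: [[[x, y, z], [ax, ay, az]], ...]. A call has exactly 10 rows; each row shifts and turns the commanded pose from where the row before left it, along the tool's axes as they then stand; what a row does not reach is not made up. A row lasts 1/10 s, in which the tool goes at most 50 mm and 8.59 degrees, less where a joint would pass 70% of its speed; a pose out of reach is approached as far as the arm can. A call is refused whole if a number of a shift passes 5 or a number of a turn 0.15, either way. A call with a gripper value outside its range is refused whole. "gripper" is the closure, from -1 (fully open) to 1 (shut), so that 0 is half open, set as the call begins (left out, the last holds). The fingers move at their own pace and stop on an object; "force" is the grip in N (left out, the last holds). Time passes only in rows, so rows that do not move let the fingers close, or fill a call up. It gives the time, the measured TCP pose, the force and the opening at its end, in the units of the state.
- ctrl.get_state(): the state, without advancing time (a new reading comes with each control period).
- ctrl.snapshot(name): name is "scene" or "top" or "wrist"; returns a dict with "pixels" (480x640x3 uint8, red, green, blue), "vfov" (degrees; the focal length in pixels is half the picture's height over the tangent of half this angle, whatever the lens; pixels are square), "cx", "cy" (the principal point, pixels), "D" ([k1, k2, p1, p2, k3] as OpenCV has them; the pictures are not rectified), "world_from_camera" (4x4, takes a point from camera to world coordinates). Camera axes: x right, y up, looking along -z (the intrinsics and any distortion apply to the point x, -y, -z); pixel columns grow to the right and rows downward; lengths in m; the calibration is good to about 2 mm. A picture is of the moment at which its call begins. There is no depth.
- ctrl.finish_job(): hands the job in, once; it reports no verdict.
The state is a dict: "t": time; "joint_positions": joint angles; "dq": joint speeds; "joint_efforts": joint torques, N m; "tool_pos": TCP position; "orientation": TCP orientation; "wrist_force": force on the tool from outside, world axes, zero at the start; "ft_torque": the same for the moment, N m; "width": opening from 0.0 (shut) to 1.0 (fully open).
Only numpy, scipy, OpenCV 4.12 (cv2) and the standard library are available. Lean on these libraries where they do the work, as an engineer would, in place of code of your own. Each camera call takes 0.05 s, during which the arm holds its last target.

## Working session

There is one attempt and no reset: what is moved stays moved. The work goes in short steps, Python scripts to look and compute and a tool call to move; the robot and the scene stay as the last step left them, time stands still between calls to the robot, and variables do not carry over. Pictures are saved under pics/ and viewed, and the job is handed in when it is done.

Besides the shell and the picture viewer there is one more tool, called after "Emit:" as name(argument=value, ...), one argument or row to a line, values as JSON. move_arm: Moves the arm, as the interface text tells. Its arguments: {"type":"object","properties":{"increments":{"type":"array","items":{"type":"array"}},"gripper":{"type":"number"},"force":{"type":"number"}},"required":["increments"]}

```bash
mkdir -p pics; cat > h.py <<'E'
import numpy as np, cv2
from rig import ctrl
from scipy.spatial.transform import Rotation as R
def snap(n,fn):
    s=ctrl.snapshot(n); cv2.imwrite('pics/'+fn+'.png',s['pixels'][:,:,::-1]); np.save('pics/'+fn+'.npy',s,allow_pickle=True); return s
def load(fn): return np.load('pics/'+fn+'.npy',allow_pickle=True).item()
def K(s):
    f=240/np.tan(np.radians(s['vfov'])/2); return np.array([[f,0,s['cx']],[0,f,s['cy']],[0,0,1.]])
def ray(s,uv):
    uv=np.array(uv,float).reshape(-1,1,2)
    p=cv2.undistortPoints(uv,K(s),np.array(s['D'],float))[:,0]
    d=np.c_[p[:,0],-p[:,1],-np.ones(len(p))]
    T=np.array(s['world_from_camera']); return T[:3,3], d@T[:3,:3].T
def plane(s,uv,z):
    o,d=ray(s,uv); t=(z-o[2])/d[:,2]; return o+d*t[:,None]
def proj(s,P):
    T=np.linalg.inv(np.array(s['world_from_camera'])); P=np.atleast_2d(P)
    c=P@T[:3,:3].T+T[:3,3]; c=c*[1,-1,-1]
    return cv2.projectPoints(c,np.zeros(3),np.zeros(3),K(s),np.array(s['D'],float))[0][:,0]
def st():
    s=ctrl.get_state(); print('t',s['t'],'pos',np.round(s['tool_pos'],4),'R\n',np.round(R.from_quat(s['orientation']).as_matrix(),3),'\nq',np.round(s['joint_positions'],3),'F',np.round(s['wrist_force'],1),'w',round(s['width'],3)); return s
E
python3 - <<'E'
from h import *
st()
for n in ['scene','top','wrist']: snap(n,n+'0')
E
```

```text
t 0.0 pos [0.2564 0.6242 0.2289] R
 [[-0.925  0.38  -0.   ]
 [ 0.38   0.925 -0.001]
 [ 0.    -0.001 -1.   ]] 
q [ 1.143  0.116  1.442  0.     1.584 -0.038] F [-0.3  0.5 -0.1] w 0.999
```

View pics/scene0.png

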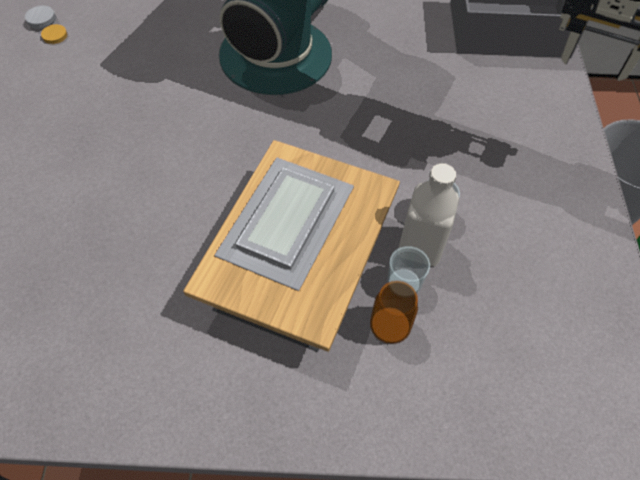

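View pics/top0.png

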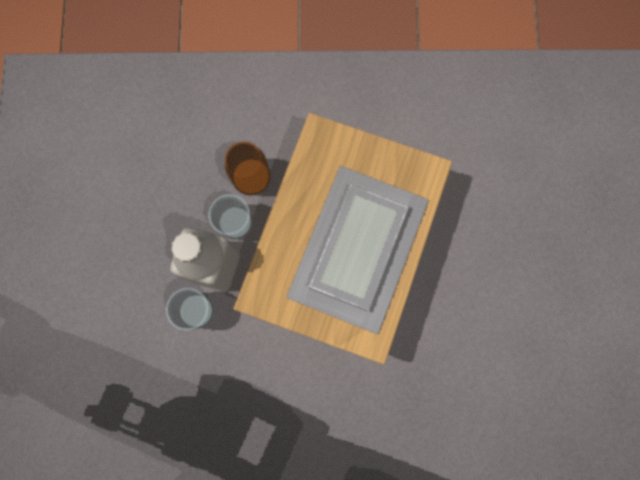

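View pics/wrist0.png

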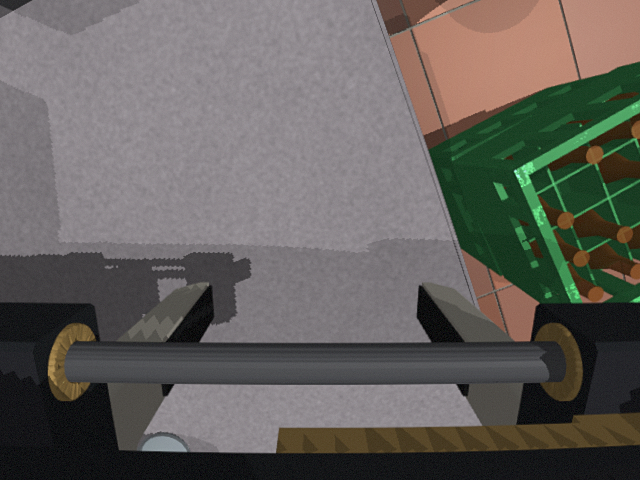

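The scene and top views show the shelf with the tray bottom up. In the top view the shelf corners are near (309,113), (451,160), (385,362) and (235,310), and the tray rim corners near (342,168), (428,205), (380,332) and (289,297). The empties stand to the left, at the back. Next I'll measure these.

```bash
cat > meas.py <<'E'
from h import *
def quadfit(mask):
    c,_=cv2.findContours(mask.astype(np.uint8),cv2.RETR_EXTERNAL,cv2.CHAIN_APPROX_NONE)
    c=max(c,key=cv2.contourArea); hull=cv2.convexHull(c)
    q=None
    for e in np.linspace(.01,.1,30):
        a=cv2.approxPolyDP(hull,e*cv2.arcLength(hull,True),True)
        if len(a)==4: q=a[:,0].astype(float); break
    # refine edges w/ line fit of hull contour points
    pts=c[:,0].astype(float); L=[]
    for i in range(4):
        a,b=q[i],q[(i+1)%4]; d=(b-a)/np.linalg.norm(b-a); n=np.array([-d[1],d[0]])
        s=(pts-a)@d; r=abs((pts-a)@n); l=np.linalg.norm(b-a)
        k=(s>.1*l)&(s<.9*l)&(r<4)
        vx,vy,x,y=cv2.fitLine(pts[k].astype(np.float32),cv2.DIST_HUBER,0,.01,.01).ravel(); L.append(np.cross([x,y,1],[x+vx,y+vy,1]))
    out=[]
    for i in range(4):
        p=np.cross(L[i-1],L[i]); out.append(p[:2]/p[2])
    return np.array(out)
if __name__=='__main__':
  for n in ['scene0','top0']:
    s=load(n); hsv=cv2.cvtColor(s['pixels'],cv2.COLOR_RGB2HSV)
    wood=cv2.inRange(hsv,(8,60,90),(28,255,255))
    cs,_=cv2.findContours(wood,cv2.RETR_EXTERNAL,cv2.CHAIN_APPROX_NONE)
    c=max(cs,key=cv2.contourArea); 
    fill=np.zeros_like(wood); cv2.drawContours(fill,[c],-1,1,-1)
    hull=np.zeros_like(wood); cv2.fillConvexPoly(hull,cv2.convexHull(c),1)
    q=quadfit(fill); P=plane(s,q,.1)
    print(n,'shelf',np.round(q,1).tolist()); print(np.round(P,4),np.round(np.linalg.norm(P-np.roll(P,-1,0),axis=1),4))
    tr=((hull==1)&(wood==0)).astype(np.uint8); tr=cv2.morphologyEx(cv2.erode(hull,np.ones((5,5)))*tr,cv2.MORPH_OPEN,np.ones((5,5)))
    q=quadfit(tr); P=plane(s,q,.105)
    print(n,'tray',np.round(q,1).tolist()); print(np.round(P,4),np.round(np.linalg.norm(P-np.roll(P,-1,0),axis=1),4))
E
python3 meas.py
```

```text
scene0 shelf [[273.0, 139.6], [399.9, 181.0], [329.5, 349.3], [181.4, 292.4]]
[[ 0.3621  0.0268  0.1   ]
 [ 0.4516  0.2703  0.1   ]
 [ 0.7891  0.1478  0.1   ]
 [ 0.7013 -0.0982  0.1   ]] [0.2594 0.3591 0.2612 0.3615]
scene0 tray [[276.3, 157.3], [353.4, 185.4], [298.3, 290.0], [214.1, 255.2]]
[[ 0.4105  0.0369  0.105 ]
 [ 0.47    0.1834  0.105 ]
 [ 0.6903  0.0938  0.105 ]
 [ 0.6308 -0.0527  0.105 ]] [0.1581 0.2379 0.1581 0.2378]
top0 shelf [[307.9, 111.7], [452.4, 160.9], [384.5, 364.6], [232.3, 308.8]]
[[ 0.7844  0.1477  0.1   ]
 [ 0.6946 -0.0972  0.1   ]
 [ 0.3577  0.0262  0.1   ]
 [ 0.4475  0.2709  0.1   ]] [0.2608 0.3587 0.2607 0.3588]
top0 tray [[339.9, 165.8], [427.8, 199.7], [377.5, 333.4], [286.2, 296.9]]
[[ 0.6857  0.0937  0.105 ]
 [ 0.6261 -0.052   0.105 ]
 [ 0.4069  0.0367  0.105 ]
 [ 0.466   0.1831  0.105 ]] [0.1574 0.2365 0.1579 0.2372]
```

Emit:
move_arm(
  increments=[
    [[0, 0, -2.6], [0, 0, 0]],
    [[0, 0, -2.6], [0, 0, 0]],
    [[0, 0, -2.6], [0, 0, 0]],
    [[0, 0, -2.6], [0, 0, 0]],
    [[0, 0, -2.6], [0, 0, 0]],
    [[-3.5, -2.5, 0], [0, 0, 0]],
    [[-3.5, -2.5, 0], [0, 0, 0]],
    [[-3.5, -2.5, 0], [0, 0, 0]],
    [[-3.5, -2.5, 0], [0, 0, 0]],
    [[-3.5, -2.5, 0], [0, 0, 0]],
  ],
  gripper=-1,
  force=20,
)

```text
t: 1.15
tool_pos: [0.3714, 0.4407, 0.3594]
orientation: [0.194, 0.981, -0.0, -0.0]
wrist_force: [0.9, 0.9, -0.0]
width: 0.996
```

```bash
python3 - <<'E'
from h import *
s=st()
E
```

```text
t 1.15 pos [0.3714 0.4407 0.3594] R
 [[-0.925  0.38  -0.   ]
 [ 0.38   0.925 -0.   ]
 [ 0.    -0.    -1.   ]] 
q [ 0.826 -0.103  1.454 -0.     1.791 -0.355] F [ 0.9  0.9 -0. ] w 0.996
```

Emit:
move_arm(
  increments=[
    [[-3.5, -2.4, 0], [0, 0, 0]],
    [[-3.8, -2.6, 0], [0, 0, 0]],
    [[-3.8, -2.6, 0], [0, 0, 0]],
    [[-3.8, -2.6, 0], [0, 0, 0]],
    [[-3.8, -2.6, 0], [0, 0, 0]],
    [[-3.8, -2.6, 0], [0, 0, 0]],
    [[-3.8, -2.6, 0], [0, 0, 0]],
    [[-3.8, -2.6, 0], [0, 0, 0]],
    [[0, 0, -1], [0, 0, 0.14]],
    [[0, 0, -1], [0, 0, 0.14]],
  ],
)

```text
t: 2.15
tool_pos: [0.5716, 0.1359, 0.3791]
orientation: [0.332, 0.943, -0.0, -0.001]
wrist_force: [0.3, 0.5, -0.3]
width: 0.997
```

Emit:
move_arm(
  increments=[
    [[0, 0, 0], [0, 0, 0.14]],
    [[0, 0, 0], [0, 0, 0.14]],
    [[0, 0, 0], [0, 0, 0.14]],
    [[0, 0, 0], [0, 0, 0.14]],
    [[0, 0, 0], [0, 0, 0.14]],
    [[0, 0, 0], [0, 0, 0.14]],
    [[0, 0, 0], [0, 0, 0.14]],
    [[0, 0, 0], [0, 0, 0.14]],
    [[0, 0, 0], [0, 0, 0.133]],
    [[0, 0, 0], [0, 0, 0]],
  ],
)

```text
t: 3.15
tool_pos: [0.571, 0.1373, 0.3794]
orientation: [0.821, 0.571, -0.0, -0.0]
wrist_force: [0.7, 0.8, -1.0]
width: 1.0
```

```bash
cat >> h.py <<'E'
c=np.array([.5736,.0868,0]); a=np.array([.344,.939,0]); a/=np.linalg.norm(a); b=np.array([-a[1],a[0],0]); M=np.array([a,b,[0,0,1]])
sh=lambda p: (np.atleast_2d(p)-c)@M.T
wo=lambda p: np.atleast_2d(p)@M+c
E
python3 - <<'E'
from h import *
s=st(); print(sh(s['tool_pos']))
E
```

```text
t 3.15 pos [0.571  0.1373 0.3794] R
 [[ 0.347  0.938 -0.   ]
 [ 0.938 -0.347 -0.   ]
 [-0.    -0.    -1.   ]] 
q [ 0.193 -0.075  1.395 -0.     1.821  0.547] F [ 0.7  0.8 -1. ] w 1.0
[[0.0465311  0.01982432 0.37944195]]
```

Emit:
move_arm(
  increments=[
    [[0, 0, 3], [0, 0, 0]],
    [[0, 0, 3], [0, 0, 0]],
    [[0, 0, 3], [0, 0, 0]],
    [[0, 0, 3], [0, 0, 0]],
    [[0, 0, 3], [0, 0, 0]],
    [[0, 0, 3], [0, 0, 0]],
    [[0, 0, 3], [0, 0, 0]],
    [[0, 0, 2], [0, 0, 0]],
    [[0, 0, 0.5], [0, 0, 0]],
    [[0, 0, 0], [0, 0, 0]],
  ],
)

```text
t: 4.15
tool_pos: [0.5709, 0.1373, 0.1444]
orientation: [0.819, 0.573, -0.0, -0.0]
wrist_force: [0.0, 0.1, 1.3]
width: 1.0
```

```bash

python3 - <<'E'
from h import *
s=st(); print(sh(s['tool_pos']))
snap('scene','scene1'); snap('wrist','wrist1')
E
```

```text
t 4.15 pos [0.5709 0.1373 0.1444] R
 [[ 0.343  0.939 -0.001]
 [ 0.939 -0.343 -0.   ]
 [-0.    -0.001 -1.   ]] 
q [ 0.193 -0.038  1.739  0.     1.442  0.542] F [0.  0.1 1.3] w 1.0
[[0.04645703 0.01994152 0.14442651]]
```

View pics/scene1.png

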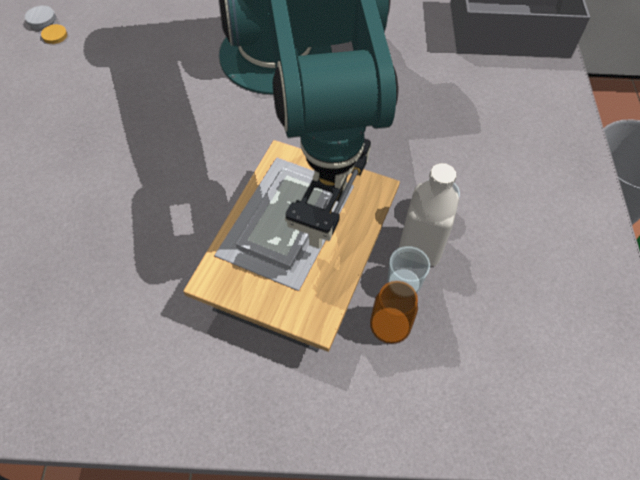

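View pics/wrist1.png

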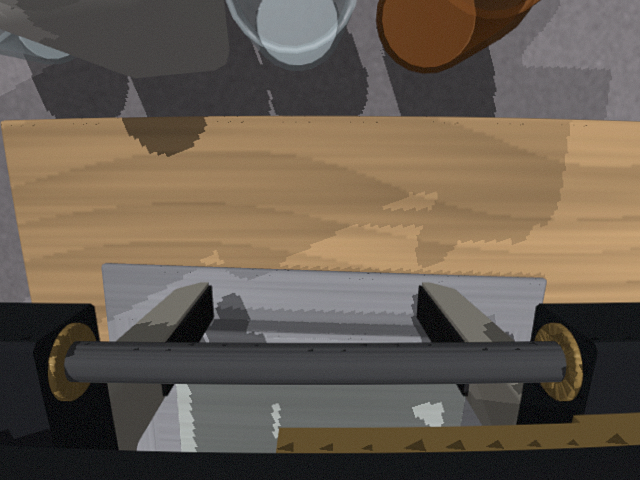

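```bash

python3 - <<'E'
from h import *
w=load('wrist1')
for y in (-.064,-.0465,.0465,.064):
  P=wo([[.0465-.0075,.02+y,.133],[.0465+.0075,.02+y,.133]]); print(y,proj(w,P).round(0).tolist())
print('T',np.array(w['world_from_camera']).round(3))
# tray points predicted: pan rear wall corners top (z .12) and rim back corners
for n in ['rim back edge L','R']: pass
print('rim back edge',sh(plane(w,[[105,265],[545,279]],.105)))
print('pan far edge',sh(plane(w,[[250,333],[400,335]],.12)), sh(plane(w,[[250,320],[400,320]],.105)))
E
```

```text
-0.064 [[452.0, 317.0], [455.0, 287.0]]
-0.0465 [[414.0, 318.0], [417.0, 287.0]]
0.0465 [[214.0, 318.0], [212.0, 287.0]]
0.064 [[177.0, 317.0], [174.0, 287.0]]
T [[ 0.939  0.333  0.084  0.595]
 [-0.343  0.911  0.229  0.202]
 [-0.    -0.244  0.97   0.301]
 [ 0.     0.     0.     1.   ]]
rim back edge [[ 0.05585344  0.13093074  0.105     ]
 [ 0.04816382 -0.10369808  0.105     ]]
pan far edge [[ 0.02468512  0.05255631  0.12      ]
 [ 0.02358263 -0.02341469  0.12      ]] [[ 0.02490485  0.05493901  0.105     ]
 [ 0.02492492 -0.02648025  0.105     ]]
```

Emit:
move_arm(
  increments=[
    [[0, 0, 1.3], [0, 0, 0]],
    [[0, 0, 1.0], [0, 0, 0]],
    [[-0.5, 0, 0], [0, 0, 0]],
    [[-0.7, 0, 0], [0, 0, 0]],
    [[-0.7, 0, 0], [0, 0, 0]],
    [[-0.8, 0, 0], [0, 0, 0]],
    [[-0.8, 0, 0], [0, 0, 0]],
    [[-0.8, 0, 0], [0, 0, 0]],
    [[-0.8, 0, 0], [0, 0, 0]],
    [[-0.8, 0, 0], [0, 0, 0]],
  ],
)

```text
t: 5.25
tool_pos: [0.5506, 0.0813, 0.122]
orientation: [0.82, 0.572, 0.0, 0.0]
wrist_force: [2.0, 3.0, 3.3]
width: 1.002
```

Emit:
move_arm(
  increments=[
    [[-0.8, 0, 0], [0, 0, 0]],
    [[-0.8, 0, 0], [0, 0, 0]],
    [[-0.8, 0, 0], [0, 0, 0]],
    [[-0.4, 0, 0], [0, 0, 0]],
    [[-0.2, 0, 0], [0, 0, 0]],
    [[0, 0, 0], [0, 0, 0]],
    [[0.6, 0, 0], [0, 0, 0]],
    [[0, 0, -3], [0, 0, 0]],
    [[0, 0, -4], [0, 0, 0]],
    [[0, 0, -4], [0, 0, 0]],
  ],
)

```text
t: 6.25
tool_pos: [0.5422, 0.0599, 0.2325]
orientation: [0.82, 0.573, -0.001, -0.0]
wrist_force: [0.6, 0.7, -0.1]
width: 0.997
```

```bash

python3 - <<'E'
from h import *
s=st(); print(sh(s['tool_pos']))
snap('scene','scene2'); snap('top','top2')
E
```

```text
t 6.25 pos [0.5422 0.0599 0.2325] R
 [[ 0.344  0.939 -0.001]
 [ 0.939 -0.344 -0.   ]
 [-0.001 -0.001 -1.   ]] 
q [ 0.063 -0.168  1.715 -0.     1.595  0.415] F [ 0.6  0.7 -0.1] w 0.997
[[-0.03610938  0.02026282  0.23247008]]
```

View pics/scene2.png

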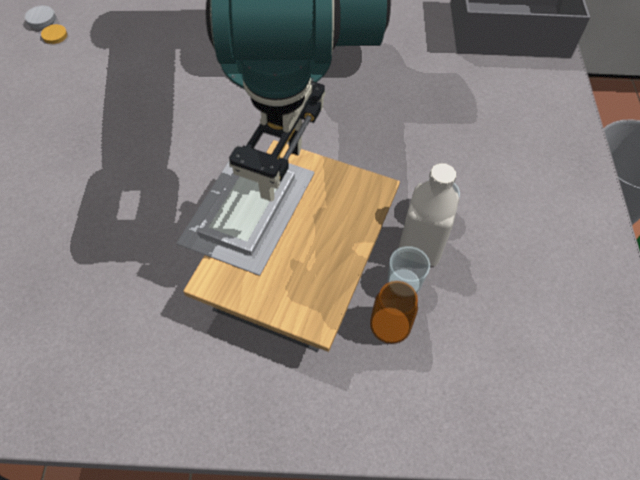

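View pics/top2.png

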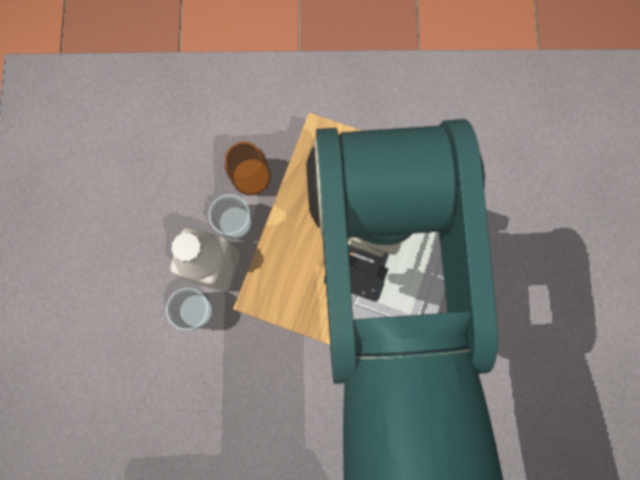

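```bash
cat > kin.py <<'E'
from h import *
from scipy.optimize import least_squares
lo=np.array([-2.83,-.83,.07,-1.14,.01,-2.97]);hi=np.array([2.83,2.19,2.5,4.28,3,2.97])
def fk(q,p):
    a1,bl,d1,L2,L3,o3,d6=p
    Rz=lambda t:R.from_euler('z',t).as_matrix(); Ry=lambda t:R.from_euler('y',t).as_matrix()
    R1=Rz(q[0]); R2=R1@Ry(q[1]); R3=R2@Ry(q[2]); R6=R3@Rz(q[3])@Ry(q[4])@Rz(q[5]+np.pi/2)
    return np.array([0,0,d1])+R1@[a1,bl,0]+R2@[0,0,L2]+R3@[o3,0,L3]+R6@[0,0,d6],R6
def fit(data,p0=(.1,.025,.4,.4,.4,0,.25)):
    f=lambda p:np.r_[np.concatenate([fk(q,p)[0]-x for q,x in data])*1000,[(p[6]-.25)*.01,p[5]*.1,p[0]*.1]]
    r=least_squares(f,p0); return r.x,f(r.x)
def ik(pos,Rt,p,q0,wrot=.3):
    def f(q):
        x,Rr=fk(q,p); return np.r_[x-pos,wrot*R.from_matrix(Rr.T@Rt).as_rotvec()]
    best=None
    rng=np.random.default_rng(0)
    out=[]
    for k in range(40):
        s=np.clip(q0+(rng.normal(0,.8,6) if k else 0),lo+.01,hi-.01)
        r=least_squares(f,s,bounds=(lo,hi)); out.append((r.cost,r.x))
    out.sort(key=lambda t:(round(t[0],6),np.linalg.norm(t[1]-q0)))
    return out[0]
E
cat > data.txt <<'E'
1.143 0.116 1.442 0 1.584 -0.038 0.2564 0.6242 0.2289
0.826 -0.103 1.454 0 1.791 -0.355 0.3714 0.4407 0.3594
0.193 -0.075 1.395 0 1.821 0.547 0.571 0.1373 0.3794
0.193 -0.038 1.739 0 1.442 0.542 0.5709 0.1373 0.1444
0.063 -0.168 1.715 0 1.595 0.415 0.5422 0.0599 0.2325
E
python3 - <<'E'
from kin import *
D=np.loadtxt('data.txt'); data=[(d[:6],d[6:]) for d in D]
p,r=fit(data); print(p.round(4)); print(np.round(r,1))
q0=np.array([-.5,0,1.7,1.3,1.5,0])
for yv in (1,-1):
  for xs,z in [(-.30,.1025),(-.19,.1025),(-.25,.3),(-.3,.4)]:
    y=np.array([0,0,yv]); x=np.cross(y,a); Rt=np.c_[x,y,a]
    co,q=ik(wo([xs,.02,z])[0],Rt,p,q0); print(yv,xs,z,round(co,6),q.round(2))
E
```

```text
[-1.000e-04  2.550e-02 -1.017e-01  4.603e-01  6.202e-01  8.240e-02
  5.180e-02]
[ 0.2 -0.   0.3  0.2 -0.1 -0.3 -0.1  0.2  0.1 -0.1  0.2 -0.2  0.  -0.2
  0.1 -0.   0.  -0. ]
1 -0.3 0.1025 0.0 [-0.55 -0.18  2.02  1.52  1.76 -1.85]
1 -0.19 0.1025 0.0 [-0.33 -0.19  2.03  1.58  1.55 -1.85]
1 -0.25 0.3 0.0 [-0.45 -0.3   1.8   1.58  1.67 -1.5 ]
1 -0.3 0.4 0.0 [-0.55 -0.28  1.63  1.62  1.77 -1.34]
-1 -0.3 0.1025 0.0 [-0.55 -0.18  2.02  1.52  1.76  1.29]
-1 -0.19 0.1025 0.0 [-0.33 -0.19  2.03  1.58  1.55  1.29]
-1 -0.25 0.3 0.0 [-0.45 -0.3   1.8   1.58  1.67  1.64]
-1 -0.3 0.4 0.0 [-0.55 -0.28  1.63  1.62  1.77  1.8 ]
```

```bash

python3 - <<'E'
from kin import *
D=np.loadtxt('data.txt'); data=[(d[:6],d[6:]) for d in D]
p,r=fit(data); dd=.27-p[6]; p[6]+=dd; p[2]+=dd; print(p)
s=ctrl.get_state(); R0=R.from_quat(s['orientation']).as_matrix(); q0=np.array(s['joint_positions'])
for yv in (1,-1):
    y=np.array([0,0,yv]); x=np.cross(y,a); Rt=np.c_[x,y,a]
    rv=R.from_matrix(R0.T@Rt).as_rotvec(); print(yv,rv.round(4))
    q=q0
    for k in np.linspace(0,1,9):
        co,q=ik(wo([-.32,.05,.36])[0],R0@R.from_rotvec(rv*k).as_matrix(),p,q); print(round(k,2),round(co,6),q.round(2))
    for xs,z in [(-.30,.1025),(-.19,.1025),(-.25,.3)]:
        co,q=ik(wo([xs,.02,z])[0],Rt,p,q); print(xs,z,round(co,6),q.round(2))
E
```

```text
[-7.18389159e-05  2.54889922e-02  1.16480565e-01  4.60250183e-01
  6.20170962e-01  8.24005132e-02  2.70000000e-01]
1 [-1.2022  1.2106 -1.206 ]
0.0 0.0 [-0.5  -0.36  1.67  0.    1.83 -0.15]
0.12 0.0 [-0.61 -0.43  1.73  0.2   1.74 -0.37]
0.25 0.0 [-0.74 -0.47  1.78  0.42  1.7  -0.61]
0.38 0.0 [-0.86 -0.47  1.83  0.65  1.71 -0.86]
0.5 0.0 [-0.95 -0.44  1.87  0.86  1.77 -1.09]
0.62 0.0 [-1.01 -0.38  1.89  1.04  1.85 -1.3 ]
0.75 0.0 [-1.04 -0.29  1.9   1.19  1.95 -1.5 ]
0.88 0.0 [-1.03 -0.18  1.89  1.31  2.07 -1.68]
1.0 0.0 [-0.99 -0.07  1.86  1.41  2.2  -1.84]
-0.3 0.1025 0.0 [-0.93  0.3   1.95  1.18  2.01 -2.34]
-0.19 0.1025 0.0 [-0.76  0.22  2.05  1.3   1.88 -2.31]
-0.25 0.3 0.0 [-0.86 -0.04  1.93  1.4   2.05 -1.94]
-1 [1.2122 1.2038 1.2149]
0.0 0.0 [-0.5  -0.36  1.67  0.    1.83 -0.15]
0.12 0.0 [-0.57 -0.27  1.6   0.14  1.97 -0.03]
0.25 0.0 [-0.64 -0.19  1.57  0.29  2.09  0.12]
0.38 0.0 [-0.71 -0.12  1.55  0.46  2.18  0.28]
0.5 0.0 [-0.78 -0.07  1.57  0.65  2.25  0.47]
0.62 0.0 [-0.84 -0.04  1.61  0.84  2.28  0.68]
0.75 0.0 [-0.89 -0.03  1.68  1.04  2.28  0.89]
0.88 0.0 [-0.95 -0.04  1.76  1.23  2.25  1.1 ]
1.0 0.0 [-0.99 -0.07  1.86  1.41  2.2   1.3 ]
-0.3 0.1025 0.0 [-0.93  0.3   1.95  1.18  2.01  0.8 ]
-0.19 0.1025 0.0 [-0.76  0.22  2.05  1.3   1.88  0.83]
-0.25 0.3 0.0 [-0.86 -0.04  1.93  1.4   2.05  1.2 ]
```

Emit:
move_arm(
  increments=[
    [[-2.8, -0.3, -1.3], [0, 0, 0]],
    [[-2.8, -0.3, -1.3], [0, 0, 0]],
    [[-2.8, -0.3, -1.3], [0, 0, 0]],
    [[-2.8, -0.3, -1.3], [0, 0, 0]],
    [[-2.8, -0.3, -1.3], [0, 0, 0]],
    [[-2.8, -0.3, -1.3], [0, 0, 0]],
    [[-2.8, -0.3, -1.3], [0, 0, 0]],
    [[-2.8, -0.3, -1.3], [0, 0, 0]],
    [[-2.8, -0.3, -1.3], [0, 0, 0]],
    [[-2.8, -0.3, -1.3], [0, 0, 0]],
  ],
)

```text
t: 7.35
tool_pos: [0.4174, -0.1938, 0.3615]
orientation: [0.82, 0.573, -0.0, -0.0]
wrist_force: [0.5, -0.2, 0.4]
width: 1.0
```

Emit:
move_arm(
  increments=[
    [[0, 0, 0], [0.075, 0.075, 0.075]],
    [[0, 0, 0], [0.075, 0.075, 0.075]],
    [[0, 0, 0], [0.075, 0.075, 0.075]],
    [[0, 0, 0], [0.075, 0.075, 0.075]],
    [[0, 0, 0], [0.075, 0.075, 0.075]],
    [[0, 0, 0], [0.075, 0.075, 0.075]],
    [[0, 0, 0], [0.075, 0.075, 0.075]],
    [[0, 0, 0], [0.075, 0.075, 0.075]],
    [[0, 0, 0], [0.075, 0.075, 0.075]],
    [[0, 0, 0], [0.075, 0.075, 0.075]],
  ],
)

```text
t: 8.35
tool_pos: [0.4181, -0.1932, 0.3609]
orientation: [0.852, 0.167, 0.086, -0.488]
wrist_force: [-0.4, 0.5, 0.1]
width: 1.0
```

```bash

python3 - <<'E'
from kin import *
s=st(); print(sh(s['tool_pos']))
open('data.txt','a').write(' '.join(map(str,list(s['joint_positions'])+list(s['tool_pos'])))+'\n')
D=np.loadtxt('data.txt'); data=[(d[:6],d[6:]) for d in D]
p,r=fit(data); print(p.round(4),np.round(r,1)[:-3]); print(fk(s['joint_positions'],p)[1].round(3))
np.save('p.npy',p)
snap('scene','scene3'); snap('top','top3')
E
```

```text
t 8.35 pos [ 0.4181 -0.1932  0.3609] R
 [[ 0.929  0.369 -0.017]
 [ 0.201 -0.467  0.861]
 [ 0.31  -0.804 -0.508]] 
q [-0.851 -0.014  1.596  0.822  2.282  0.649] F [-0.4  0.5  0.1] w 1.0
[[-0.31638153  0.04965649  0.36093797]]
[2.000e-04 2.550e-02 1.371e-01 4.601e-01 6.201e-01 8.140e-02 2.914e-01] [ 0.2  0.   0.3  0.1 -0.2 -0.3 -0.   0.3  0.1 -0.1  0.2 -0.2  0.1 -0.2
  0.2 -0.   0.1 -0.1]
[[ 0.929  0.369 -0.017]
 [ 0.201 -0.467  0.861]
 [ 0.31  -0.804 -0.508]]
```

View pics/scene3.png

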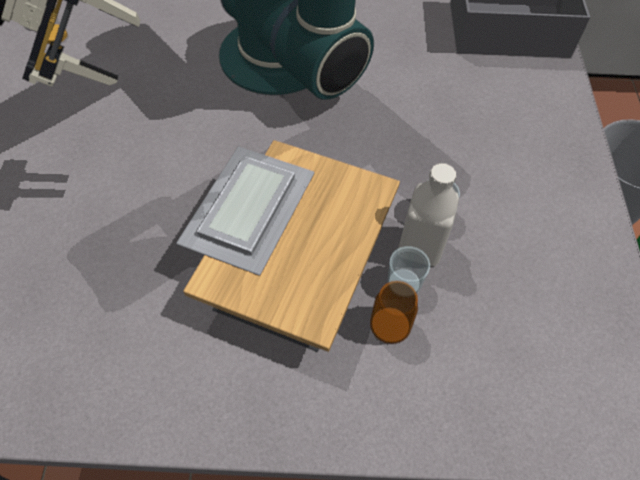

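View pics/top3.png

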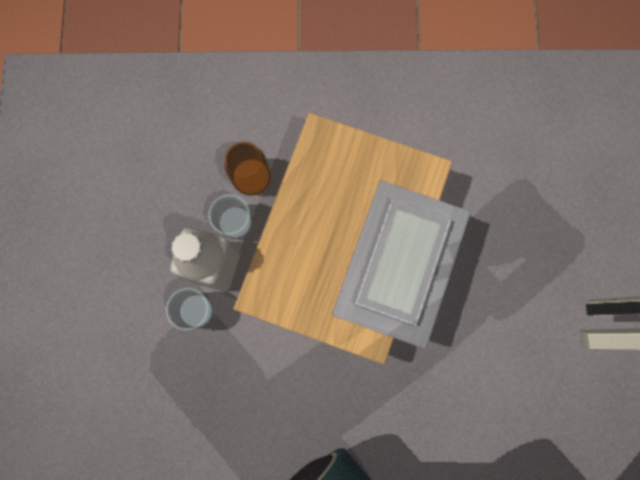

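```bash

python3 - <<'E'
from kin import *
t=load('top3'); s=load('scene3')
P=plane(t,[[382,181],[469,211],[428,347],[334,315]],.105); print(sh(P).round(4))
P=plane(s,[[313,172],[258,273],[179,242],[238,148]],.105); print(sh(P).round(4))
p=np.load('p.npy')
for n,q in [('2',[0.063,-0.168,1.715,0,1.595,0.415])]:
    x,Rr=fk(q,p); W=x-Rr@[0,0,p[6]]; print('W',W)
    R1=R.from_euler('z',q[0]).as_matrix()
    for v in ('top2','scene2'):
        im=load(v); print(v,'cam',np.array(im['world_from_camera'])[:3,3].round(3))
        print(proj(im,[W,W+R1@[0,.1,0],W-R1@[0,.1,0],W+R1@[0,0,.07],W+R1@[.07,0,0]]).round(0).tolist())
E
```

```text
[[-0.0302 -0.1017  0.105 ]
 [-0.1825 -0.1017  0.105 ]
 [-0.187   0.1323  0.105 ]
 [-0.0291  0.1354  0.105 ]]
[[-0.0253  0.1303  0.105 ]
 [-0.0278 -0.104   0.105 ]
 [-0.1791 -0.1016  0.105 ]
 [-0.1798  0.1283  0.105 ]]
W [0.54241893 0.0597521  0.52410585]
top2 cam [0.399 0.124 1.046]
[[391.0, 182.0], [284.0, 189.0], [498.0, 174.0], [401.0, 159.0], [385.0, 111.0]]
scene2 cam [1.148 0.126 0.99 ]
[[274.0, 17.0], [357.0, 16.0], [190.0, 17.0], [271.0, -37.0], [273.0, 56.0]]
```

The tray now overhangs by about 50 mm: its front corners are at (469,211) and (428,347) in the top view, xs ≈ -0.18. Next I'll plan the grasp and flip joint path and check clearances.

```bash
cat > plan.py <<'E'
from kin import *
p=np.load('p.npy')
def orient(th,roll,psi=0):  # tool z = heading a tilted down th ; y=-up at roll 0
    ax=a*np.cos(psi)+b*np.sin(psi)
    z=ax*np.cos(th)-np.array([0,0,1])*np.sin(th); x=np.cross(np.array([0,0,-1.]),ax); y=np.cross(z,x)
    return np.c_[x,y,z]@R.from_euler('z',roll).as_matrix()
def clear(q):
    x,Rr=fk(q,p); W=x-Rr@[0,0,p[6]]
    F=R.from_euler('z',q[0]).as_matrix()@R.from_euler('y',q[1]+q[2]).as_matrix()@R.from_euler('z',q[3]).as_matrix()
    y5=F[:,1]; low=[]
    for o in (.07,-.095): low.append((W+o*y5)[2]-.055*np.sqrt(1-y5[2]**2))
    bx=[(x+Rr@[sx*.0375,sy*.094,-.073])[2] for sx in(-1,1) for sy in (-1,1)]
    return W[2],min(low),min(bx)
def chk(name,pts,q):
    for xs,ys,z,th,roll in pts:
        co,q2=ik(wo([xs,ys,z])[0],orient(th,roll),p,q); m=np.minimum(q2-lo,hi-q2).min()
        print(name,(xs,ys,z,th,round(roll,2)),'cost %.1e'%co,q2.round(2),'margin %.2f'%m,'dq %.2f'%abs(q2-q).max(),'Wz,low,box',np.round(clear(q2),3)); q=q2
    return q
if __name__=='__main__':
    q=np.array(ctrl.get_state()['joint_positions'])
    D=np.pi
    q=chk('grasp',[(-.32,.05,.36,.2,0),(-.30,.015,.14,.2,0),(-.18,.015,.125,.2,0),(-.18,.015,.15,.2,0),(-.18,.015,.40,.2,0),(-.18,.015,.4,.6,0),(-.18,.015,.4,1.,0)],q)
    qa=chk('roll-',[(-.18,.015,.4,1.,-r) for r in np.linspace(.5,D,6)]+[(-.18,.015,.4,.5,-D),(-.18,.015,.4,.1,-D),(-.18,.015,.13,.1,-D),(-.18,.015,.13,0.,-D)],q)
E
python3 plan.py
```

```text
grasp (-0.32, 0.05, 0.36, 0.2, 0) cost 8.2e-16 [-1.02 -0.08  1.81  1.21  2.17  1.23] margin 0.69 dq 0.58 Wz,low,box [0.418 0.309 0.282]
grasp (-0.3, 0.015, 0.14, 0.2, 0) cost 4.5e-18 [-0.95  0.2   1.91  1.06  1.95  0.86] margin 0.59 dq 0.37 Wz,low,box [0.198 0.09  0.062]
grasp (-0.18, 0.015, 0.125, 0.2, 0) cost 1.2e-15 [-0.76  0.12  2.04  1.17  1.79  0.9 ] margin 0.46 dq 0.19 Wz,low,box [0.183 0.075 0.047]
grasp (-0.18, 0.015, 0.15, 0.2, 0) cost 2.3e-17 [-0.76  0.08  2.03  1.18  1.81  0.94] margin 0.47 dq 0.05 Wz,low,box [0.208 0.099 0.072]
grasp (-0.18, 0.015, 0.4, 0.2, 0) cost 2.2e-17 [-0.76 -0.18  1.84  1.32  1.95  1.4 ] margin 0.65 dq 0.46 Wz,low,box [0.458 0.352 0.322]
grasp (-0.18, 0.015, 0.4, 0.6, 0) cost 3.9e-16 [-0.68 -0.25  1.72  0.97  1.9   1.47] margin 0.58 dq 0.35 Wz,low,box [0.565 0.455 0.364]
grasp (-0.18, 0.015, 0.4, 1.0, 0) cost 5.8e-17 [-0.52 -0.28  1.61  0.59  1.86  1.56] margin 0.55 dq 0.38 Wz,low,box [0.645 0.548 0.411]
roll- (-0.18, 0.015, 0.4, 1.0, np.float64(-0.5)) cost 7.6e-18 [-0.52 -0.28  1.61  0.59  1.86  1.06] margin 0.55 dq 0.50 Wz,low,box [0.645 0.548 0
[... 627 characters left out ...]
 0.015, 0.4, 1.0, np.float64(-3.14)) cost 5.8e-16 [-0.52 -0.28  1.61  0.59  1.86 -1.58] margin 0.55 dq 0.53 Wz,low,box [0.645 0.548 0.411]
roll- (-0.18, 0.015, 0.4, 0.5, -3.14) cost 3.8e-18 [-0.71 -0.23  1.75  1.06  1.91 -1.69] margin 0.60 dq 0.47 Wz,low,box [0.54  0.43  0.353]
roll- (-0.18, 0.015, 0.4, 0.1, -3.14) cost 6.8e-18 [-0.77 -0.16  1.87  1.41  1.97 -1.76] margin 0.63 dq 0.35 Wz,low,box [0.429 0.325 0.314]
roll- (-0.18, 0.015, 0.13, 0.1, -3.14) cost 2.3e-15 [-0.77  0.17  2.04  1.23  1.84 -2.27] margin 0.46 dq 0.51 Wz,low,box [0.159 0.051 0.044]
roll- (-0.18, 0.015, 0.13, 0.0, -3.14) cost 1.5e-16 [-0.77  0.22  2.04  1.29  1.89 -2.3 ] margin 0.46 dq 0.06 Wz,low,box [0.13  0.023 0.036]
```

```bash

cat > go.py <<'E'
from plan import *
import sys
def go(xs,ys,z,th,roll):
    s=ctrl.get_state(); R0=R.from_quat(s['orientation']).as_matrix(); Rt=orient(th,roll)
    d=wo([xs,ys,z])[0]-s['tool_pos']
    print('now sh',sh(s['tool_pos']).round(4),'shift in cur tool cm',(R0.T@d*100).round(2),'shift in target tool cm',(Rt.T@d*100).round(2),'turn',R.from_matrix(R0.T@Rt).as_rotvec().round(3),'F',np.round(s['wrist_force'],1),'w',round(s['width'],3), 'q',np.round(s['joint_positions'],2),'t',s['t'])
if __name__=='__main__': go(*map(float,sys.argv[1:]))
E
python3 go.py -.30 .015 .14 .2 0
```

```text
now sh [[-0.317   0.05    0.3591]] shift in cur tool cm [-3.09 18.87 11.39] shift in target tool cm [ 3.5  21.14  6.02] turn [0.262 0.406 0.493] F [ 0.7  0.1 -1.5] w 0.998 q [-0.85 -0.01  1.6   0.82  2.28  0.65] t 8.45
```

Emit:
move_arm(
  increments=[
    [[0, 0, 0], [0.044, 0.068, 0.082]],
    [[0, 0, 0], [0.044, 0.068, 0.082]],
    [[0, 0, 0], [0.044, 0.068, 0.082]],
    [[0, 0, 0], [0.044, 0.068, 0.082]],
    [[0, 0, 0], [0.044, 0.068, 0.082]],
    [[0, 0, 0], [0.042, 0.066, 0.083]],
    [[0.8, 2, 0.6], [0, 0, 0]],
    [[0.8, 2, 0.6], [0, 0, 0]],
    [[0.9, 3, 0.6], [0, 0, 0]],
    [[1, 3, 0.6], [0, 0, 0]],
  ],
  gripper=0.14,
)

```text
t: 9.45
tool_pos: [0.4529, -0.2016, 0.2581]
orientation: [0.766, -0.13, 0.112, -0.62]
wrist_force: [0.4, -0.1, -0.3]
width: 0.428
```

```bash
python3 go.py -.25 .015 .112 .2 0
```

```text
now sh [[-0.3123  0.0142  0.2581]] shift in cur tool cm [-0.18 13.01  9.11] shift in target tool cm [-0.08 13.08  9.01] turn [0.008 0.005 0.011] F [ 0.4 -0.1 -0.3] w 0.428 q [-0.97  0.06  1.84  1.13  2.06  1.05] t 9.45
```

Emit:
move_arm(
  increments=[
    [[0, 1, 1], [0.008, 0.005, 0.011]],
    [[0, 1.7, 1.1], [0, 0, 0]],
    [[0, 1.7, 1.1], [0, 0, 0]],
    [[0, 1.7, 1.1], [0, 0, 0]],
    [[0, 1.7, 1.1], [0, 0, 0]],
    [[0, 1.7, 1.1], [0, 0, 0]],
    [[0, 1.5, 1], [0, 0, 0]],
    [[0, 1.3, 0.8], [0, 0, 0]],
    [[-0.1, 0.8, 0.7], [0, 0, 0]],
    [[0, 0, 0], [0, 0, 0]],
  ],
)

```text
t: 10.45
tool_pos: [0.4726, -0.1419, 0.1119]
orientation: [0.76, -0.138, 0.11, -0.626]
wrist_force: [-0.2, -1.0, 1.0]
width: 0.43
```

```bash
python3 go.py -.167 .015 .112 .2 0; python3 - <<'E'
from h import *
snap('scene','scene4'); snap('top','top4'); snap('wrist','wrist4')
E
```

```text
now sh [[-0.2495  0.0161  0.1119]] shift in cur tool cm [ 0.09 -1.6   8.09] shift in target tool cm [ 0.11 -1.65  8.08] turn [-0.006 -0.002 -0.006] F [-0.2 -1.   1. ] w 0.43 q [-0.88  0.2   1.98  1.09  1.87  0.85] t 10.45
```

View pics/scene4.png

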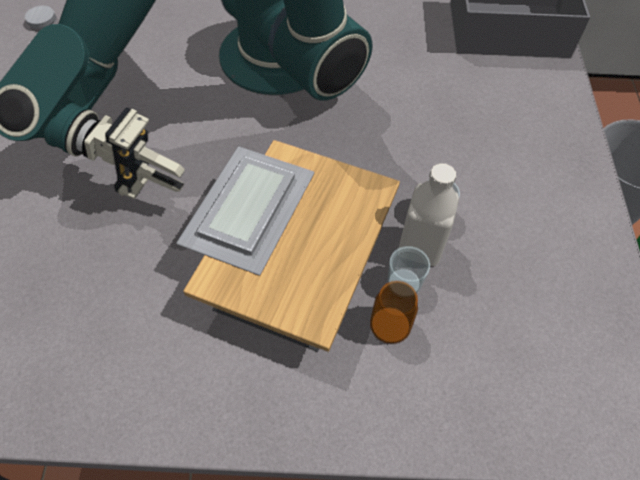

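View pics/top4.png

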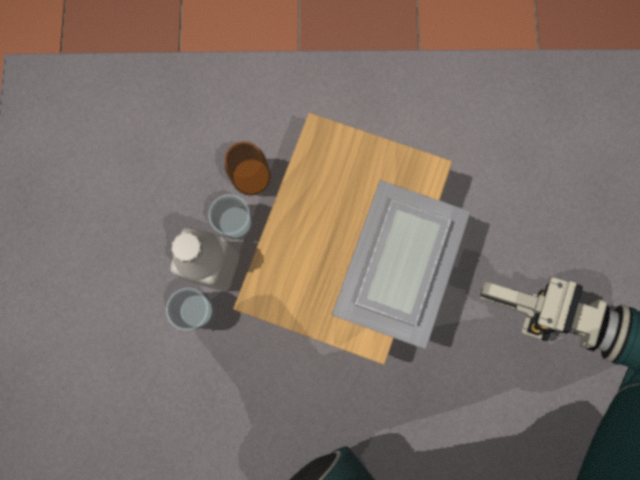

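View pics/wrist4.png

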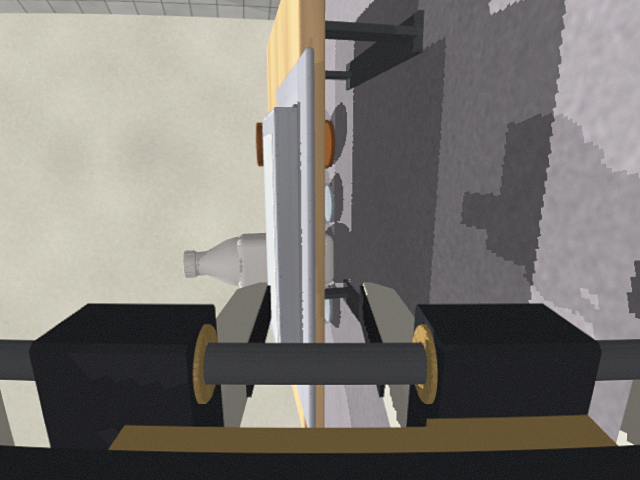

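Emit:
move_arm(
  increments=[
    [[0.1, -0.2, 1], [-0.006, -0.002, -0.006]],
    [[0, -0.2, 1], [0, 0, 0]],
    [[0, -0.2, 1], [0, 0, 0]],
    [[0, -0.2, 1], [0, 0, 0]],
    [[0, -0.2, 1], [0, 0, 0]],
    [[0, -0.2, 1], [0, 0, 0]],
    [[0, -0.2, 1], [0, 0, 0]],
    [[0, -0.2, 0.7], [0, 0, 0]],
    [[0, -0.05, 0.35], [0, 0, 0]],
    [[0, 0, 0], [0, 0, 0]],
  ],
)

```text
t: 11.6
tool_pos: [0.5021, -0.0655, 0.1132]
orientation: [0.763, -0.135, 0.111, -0.623]
wrist_force: [-0.0, -0.2, 0.3]
width: 0.428
```

```bash
python3 go.py -.167 .015 .112 .2 0; python3 - <<'E'
from h import *
snap('wrist','wrist5')
E
```

```text
now sh [[-0.1676  0.0148  0.1132]] shift in cur tool cm [-0.02  0.11  0.08] shift in target tool cm [-0.02  0.11  0.08] turn [ 0.001 -0.     0.002] F [-0.  -0.2  0.3] w 0.428 q [-0.74  0.13  2.05  1.18  1.76  0.88] t 11.6
```

View pics/wrist5.png

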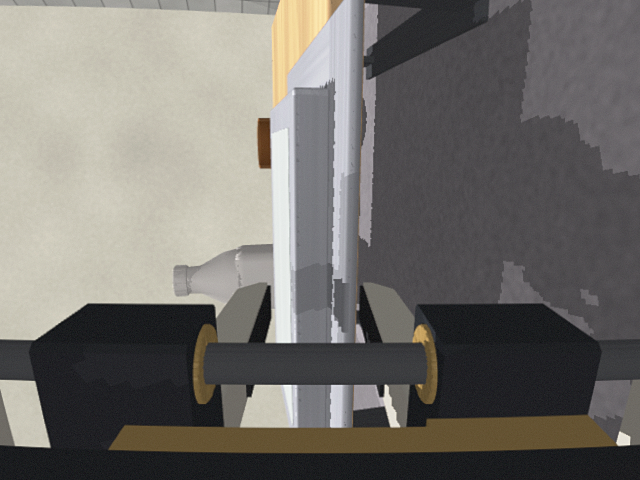

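Emit:
move_arm(
  increments=[
    [[0, -0.3, -0.05], [0, 0, 0]],
    [[0, -0.4, -0.05], [0, 0, 0]],
    [[0, -0.4, -0.05], [0, 0, 0]],
    [[0, -0.4, -0.05], [0, 0, 0]],
    [[0, -0.4, -0.05], [0, 0, 0]],
    [[0, -0.5, -0.05], [0, 0, 0]],
    [[0, -0.5, -0.05], [0, 0, 0]],
    [[0, -0.4, -0.05], [0, 0, 0]],
    [[0, -0.3, -0.04], [0, 0, 0]],
    [[0, 0, 0], [0, 0, 0]],
  ],
)

```text
t: 12.65
tool_pos: [0.503, -0.0632, 0.1497]
orientation: [0.763, -0.135, 0.111, -0.623]
wrist_force: [0.5, -1.0, -1.9]
width: 0.431
```

```bash
python3 go.py -.164 .015 .149 .2 0; python3 - <<'E'
from h import *
snap('wrist','wrist6'); snap('top','top6')
E
```

```text
now sh [[-0.1651  0.0147  0.1497]] shift in cur tool cm [-0.03  0.05  0.12] shift in target tool cm [-0.03  0.05  0.12] turn [ 0.001 -0.001  0.002] F [ 0.5 -1.  -1.9] w 0.431 q [-0.73  0.07  2.04  1.19  1.78  0.95] t 12.65
```

View pics/wrist6.png

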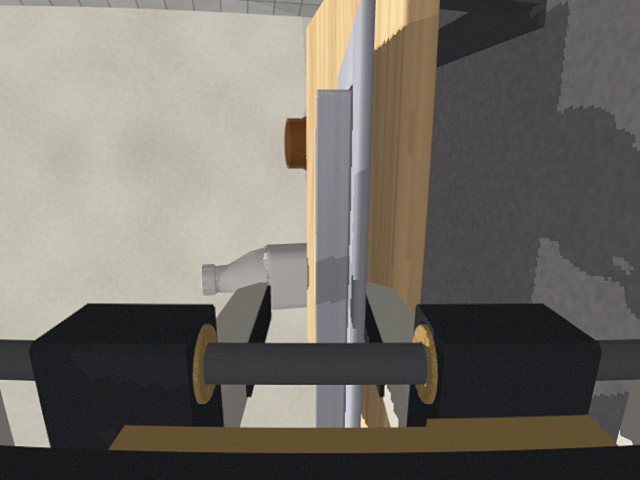

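View pics/top6.png

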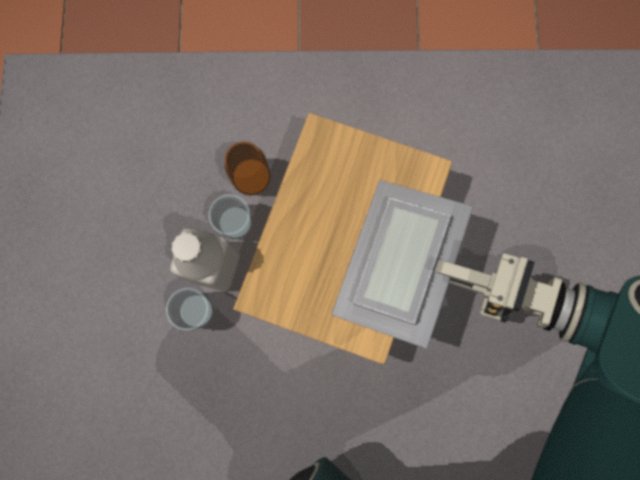

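Emit:
move_arm(
  increments=[
    [[0, 0.4, 0], [0, 0, 0]],
    [[0, 0.4, 0], [0, 0, 0]],
    [[0, 0.4, 0], [0, 0, 0]],
    [[0, 0.3, 0], [0, 0, 0]],
    [[0, 0.2, 0], [0, 0, 0]],
    [[0, 0.05, 0], [0, 0, 0]],
    [[0, 0, 0], [0, 0, 0]],
    [[0, 0, 0], [0, 0, 0]],
    [[0, 0, 0], [0, 0, 0]],
    [[0, 0, 0], [0, 0, 0]],
  ],
  gripper=1,
  force=60,
)

```text
t: 13.75
tool_pos: [0.5018, -0.0664, 0.1323]
orientation: [0.763, -0.135, 0.111, -0.623]
wrist_force: [0.2, -0.4, -3.3]
width: 0.053
```

```bash
python3 go.py -.164 .015 .149 .2 0; python3 - <<'E'
from h import *
snap('wrist','wrist7'); snap('top','top7'); snap('scene','scene7')
E
```

```text
now sh [[-0.1685  0.0148  0.1323]] shift in cur tool cm [-0.02 -1.73  0.11] shift in target tool cm [-0.02 -1.73  0.11] turn [ 0.001 -0.001  0.002] F [ 0.2 -0.4 -3.3] w 0.053 q [-0.74  0.1   2.04  1.18  1.78  0.92] t 13.75
```

View pics/wrist7.png

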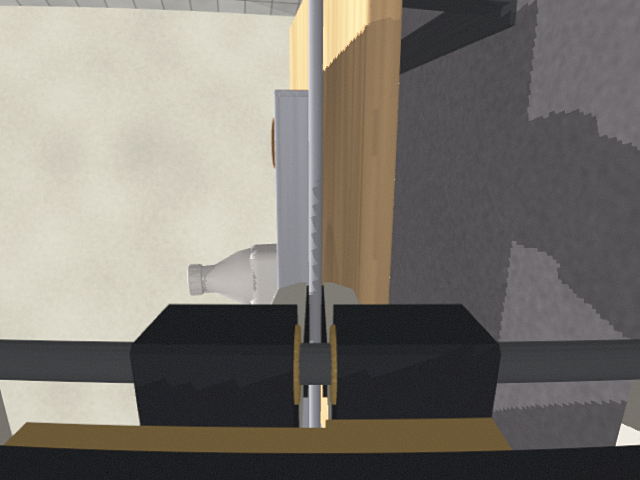

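View pics/scene7.png

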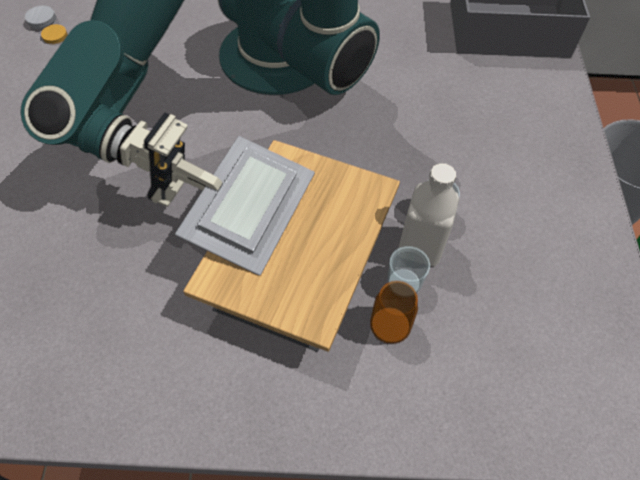

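Gripped: the opening is 5 mm, the rim's thickness, and the tray is edge-on between the jaws in the wrist view. Lifting now.

Emit:
move_arm(
  increments=[
    [[0, -0.6, -0.1], [0, 0, 0]],
    [[0, -1, -0.2], [0, 0, 0]],
    [[0, -1.5, -0.3], [0, 0, 0]],
    [[0, -2, -0.4], [0, 0, 0]],
    [[0, -2, -0.4], [0, 0, 0]],
    [[0, -2, -0.4], [0, 0, 0]],
    [[0, -2, -0.4], [0, 0, 0]],
    [[0, -2, -0.4], [0, 0, 0]],
    [[0, -1.5, -0.3], [0, 0, 0]],
    [[0, -0.8, -0.2], [0, 0, 0]],
  ],
)

```text
t: 14.9
tool_pos: [0.5015, -0.0659, 0.2913]
orientation: [0.763, -0.134, 0.112, -0.622]
wrist_force: [0.9, 0.8, -4.3]
width: 0.044
```

```bash
python3 go.py -.2 .015 .4 1.0 0; python3 - <<'E'
from h import *
snap('wrist','wrist8'); snap('scene','scene8')
E
```

```text
now sh [[-0.1682  0.0151  0.2913]] shift in cur tool cm [  0.06 -10.01  -5.3 ] shift in target tool cm [ 1.000e-02 -3.190e+00 -1.086e+01] turn [-0.798 -0.002  0.003] F [ 0.9  0.8 -4.3] w 0.044 q [-0.74 -0.12  1.96  1.26  1.88  1.21] t 14.9
```

View pics/wrist8.png

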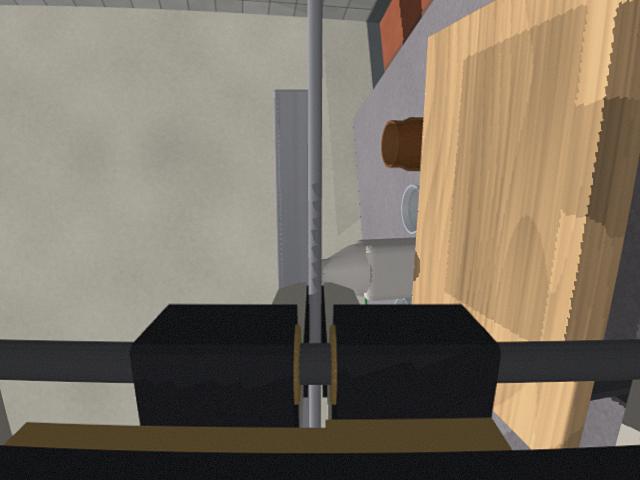

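View pics/scene8.png

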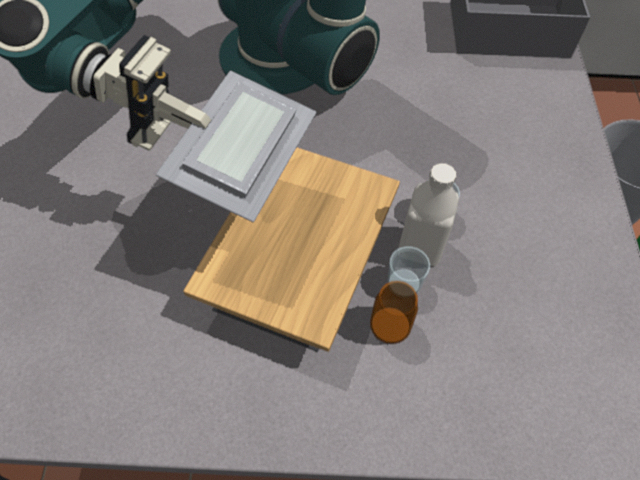

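Emit:
move_arm(
  increments=[
    [[0, -0.8, -0.4], [0, 0, 0]],
    [[0, -1.5, -0.8], [0, 0, 0]],
    [[0, -1.8, -0.9], [0, 0, 0]],
    [[0, -1.8, -0.9], [0, 0, 0]],
    [[0, -1.8, -0.9], [0, 0, 0]],
    [[0, -1.5, -0.8], [0, 0, 0]],
    [[0, -0.8, -0.5], [-0.04, 0, 0]],
    [[0, 0, 0], [-0.08, 0, 0]],
    [[0, 0, 0], [-0.08, 0, 0]],
    [[0, 0, 0], [-0.08, 0, 0]],
  ],
)

```text
t: 16.0
tool_pos: [0.4907, -0.0955, 0.3979]
orientation: [0.843, -0.15, 0.091, -0.508]
wrist_force: [0.1, 0.2, -4.0]
width: 0.049
```

Emit:
move_arm(
  increments=[
    [[0, 0, 0], [-0.08, 0, 0]],
    [[0, 0, 0], [-0.08, 0, 0]],
    [[0, 0, 0], [-0.08, 0, 0]],
    [[0, 0, 0], [-0.08, 0, 0]],
    [[0, 0, 0], [-0.08, 0, 0]],
    [[0, 0, 0], [-0.08, 0, 0]],
    [[0, 0, 0], [-0.04, 0, 0]],
    [[0, 0, 0], [0, 0, -0.04]],
    [[0, 0, 0], [0, 0, -0.08]],
    [[0, 0, 0], [0, 0, -0.1]],
  ],
)

```text
t: 17.0
tool_pos: [0.4907, -0.0951, 0.3981]
orientation: [0.958, -0.061, 0.08, -0.269]
wrist_force: [-0.5, 0.2, -3.1]
width: 0.047
```

```bash
python3 go.py -.2 .015 .4 1.0 -3.1416; python3 - <<'E'
from h import *
snap('scene','scene9')
E
```

```text
now sh [[-0.1994  0.0153  0.3981]] shift in cur tool cm [ 0.04 -0.04 -0.19] shift in target tool cm [-0.03  0.05 -0.19] turn [ 0.003  0.004 -2.918] F [-0.5  0.2 -3.1] w 0.047 q [-0.56 -0.27  1.61  0.59  1.87  1.3 ] t 17.0
```

View pics/scene9.png

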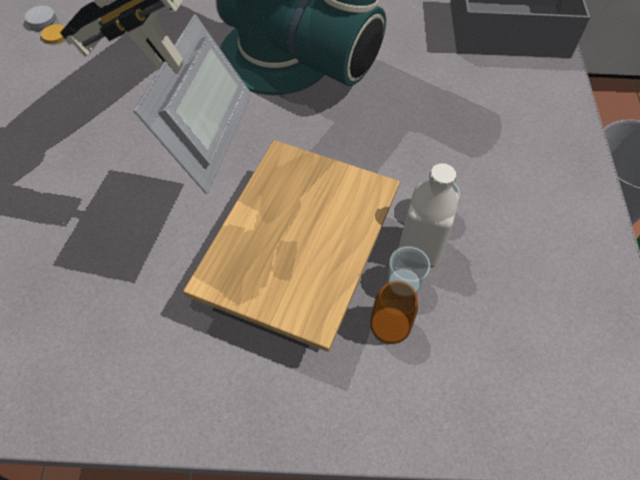

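Emit:
move_arm(
  increments=[
    [[0, 0, 0], [0, 0, -0.12]],
    [[0, 0, 0], [0, 0, -0.13]],
    [[0, 0, 0], [0, 0, -0.13]],
    [[0, 0, 0], [0, 0, -0.13]],
    [[0, 0, 0], [0, 0, -0.13]],
    [[0, 0, 0], [0, 0, -0.13]],
    [[0, 0, 0], [0, 0, -0.13]],
    [[0, 0, 0], [0, 0, -0.13]],
    [[0, 0, 0], [0, 0, -0.13]],
    [[0, 0, 0], [0, 0, -0.13]],
  ],
)

```text
t: 18.05
tool_pos: [0.4907, -0.0953, 0.398]
orientation: [0.802, 0.527, 0.226, -0.166]
wrist_force: [0.5, -0.3, -4.4]
width: 0.05
```

Emit:
move_arm(
  increments=[
    [[0, 0, 0], [0, 0, -0.13]],
    [[0, 0, 0], [0, 0, -0.13]],
    [[0, 0, 0], [0, 0, -0.13]],
    [[0, 0, 0], [0, 0, -0.13]],
    [[0, 0, 0], [0, 0, -0.13]],
    [[0, 0, 0], [0, 0, -0.13]],
    [[0, 0, 0], [0, 0, -0.13]],
    [[0, 0, 0], [0, 0, -0.13]],
    [[0, 0, 0], [0, 0, -0.13]],
    [[0, 0, 0], [0, 0, -0.13]],
  ],
)

```text
t: 19.05
tool_pos: [0.4907, -0.0952, 0.398]
orientation: [0.32, 0.905, 0.281, 0.004]
wrist_force: [0.2, 0.2, -4.2]
width: 0.046
```

```bash
python3 go.py -.2 .015 .4 1.0 -3.1416
```

```text
now sh [[-0.1994  0.0152  0.398 ]] shift in cur tool cm [-0.    0.07 -0.2 ] shift in target tool cm [-0.02  0.06 -0.2 ] turn [-0.002  0.002 -0.328] F [ 0.2  0.2 -4.2] w 0.046 q [-0.56 -0.27  1.61  0.59  1.87 -1.29] t 19.05
```

Emit:
move_arm(
  increments=[
    [[0, 0, 0], [0, 0, -0.12]],
    [[0, 0, 0], [0, 0, -0.12]],
    [[0, 0, 0], [0, 0, -0.088]],
    [[0, 0, 0], [-0.06, 0, 0]],
    [[0, 0, 0], [-0.08, 0, 0]],
    [[0, 0, 0], [-0.08, 0, 0]],
    [[0, 0, 0], [-0.08, 0, 0]],
    [[0, 0, 0], [-0.08, 0, 0]],
    [[0, 0, 0], [-0.08, 0, 0]],
    [[0, 0, 0], [-0.08, 0, 0]],
  ],
)

```text
t: 20.05
tool_pos: [0.4907, -0.0954, 0.3979]
orientation: [0.151, 0.836, 0.519, 0.093]
wrist_force: [0.4, 1.6, -3.4]
width: 0.05
```

Emit:
move_arm(
  increments=[
    [[0, 0, 0], [-0.08, 0, 0]],
    [[0, 0, 0], [-0.08, 0, 0]],
    [[0, 0, 0], [-0.08, 0, 0]],
    [[0, 0, 0], [-0.06, 0, 0]],
    [[0, 0, 0], [-0.04, 0, 0]],
    [[0, 0, 0], [0, 0, 0]],
    [[0, 0, 0], [0, 0, 0]],
    [[0, 0, 0], [0, 0, 0]],
    [[0, 0, 0], [0, 0, 0]],
    [[0, 0, 0], [0, 0, 0]],
  ],
)

```text
t: 21.05
tool_pos: [0.4908, -0.0949, 0.398]
orientation: [0.132, 0.737, 0.652, 0.117]
wrist_force: [-0.7, 0.5, -3.7]
width: 0.05
```

```bash
python3 go.py -.18 .0 .17 .12 -3.1416; python3 - <<'E'
from h import *
snap('scene','scene10'); snap('wrist','wrist10'); snap('top','top10')
E
```

```text
now sh [[-0.1991  0.0153  0.398 ]] shift in cur tool cm [ -1.51 -22.39   4.67] shift in target tool cm [ -1.53 -22.4    4.63] turn [-0.002  0.003 -0.   ] F [-0.7  0.5 -3.7] w 0.05 q [-0.8  -0.15  1.85  1.38  1.99 -1.77] t 21.05
```

View pics/scene10.png

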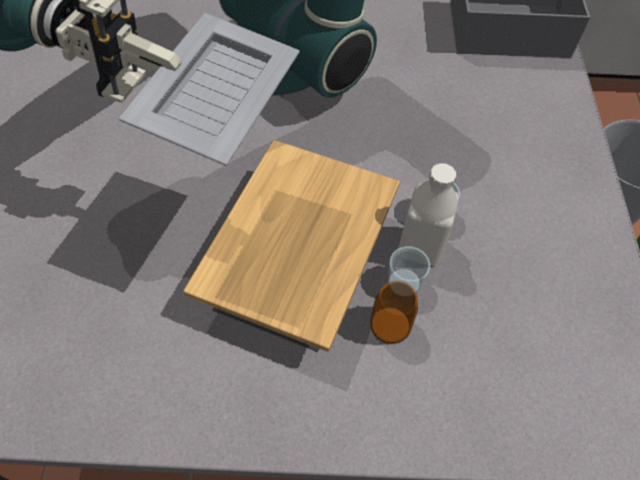

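View pics/wrist10.png

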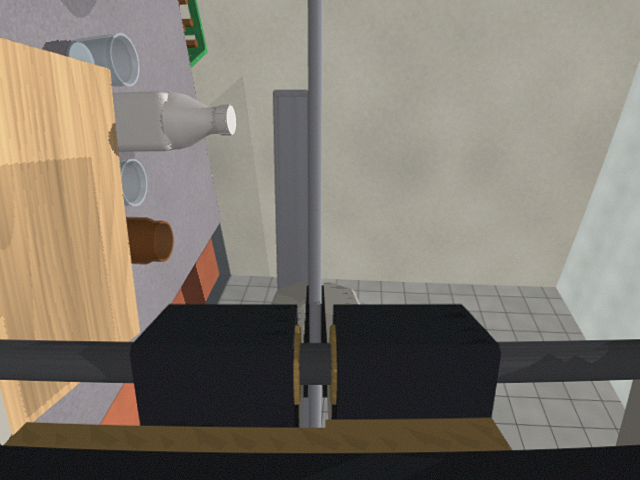

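View pics/top10.png

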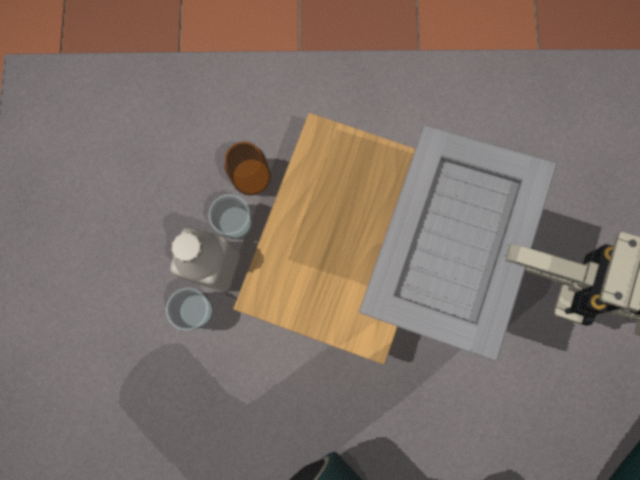

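```bash
python3 go.py -.16 .0 .17 .06 -3.1416; python3 - <<'E'
from h import *
t=load('top10')
print(sh(plane(t,[[555,162],[497,358]],.402)).round(4),sh(plane(t,[[425,127],[361,315]],.383)).round(4))
E
```

```text
now sh [[-0.1992  0.0152  0.3978]] shift in cur tool cm [ -1.51 -22.14   6.65] shift in target tool cm [ -1.52 -22.5    5.27] turn [-0.061  0.003 -0.   ] F [ 0.2  0.8 -4.4] w 0.049 q [-0.8  -0.15  1.85  1.38  1.99 -1.77] t 21.2
[[-0.2091 -0.1028  0.402 ]
 [-0.2101  0.1321  0.402 ]] [[-0.0557 -0.1004  0.383 ]
 [-0.0566  0.1372  0.383 ]]
```

Emit:
move_arm(
  increments=[
    [[0, 0, 0], [-0.061, 0, 0]],
    [[-0.1, -1, 0.3], [0, 0, 0]],
    [[-0.2, -2, 0.5], [0, 0, 0]],
    [[-0.2, -2.5, 0.6], [0, 0, 0]],
    [[-0.2, -3, 0.7], [0, 0, 0]],
    [[-0.2, -3, 0.7], [0, 0, 0]],
    [[-0.2, -3, 0.7], [0, 0, 0]],
    [[-0.2, -3, 0.7], [0, 0, 0]],
    [[-0.2, -2.5, 0.6], [0, 0, 0]],
    [[0, -1.5, 0.4], [0, 0, 0]],
  ],
)

```text
t: 22.2
tool_pos: [0.5182, -0.063, 0.1775]
orientation: [0.129, 0.717, 0.675, 0.12]
wrist_force: [-0.0, -0.5, -4.9]
width: 0.051
```

```bash
python3 go.py -.16 .0 .128 .06 -3.1416; python3 - <<'E'
from h import *
snap('scene','scene11'); snap('wrist','wrist11'); snap('top','top11')
E
```

```text
now sh [[-0.1597  0.0005  0.1775]] shift in cur tool cm [-0.06 -4.94  0.27] shift in target tool cm [-0.05 -4.94  0.27] turn [-0.001  0.003 -0.002] F [-0.  -0.5 -4.9] w 0.051 q [-0.72  0.12  2.02  1.31  1.85 -2.18] t 22.2
```

View pics/top11.png

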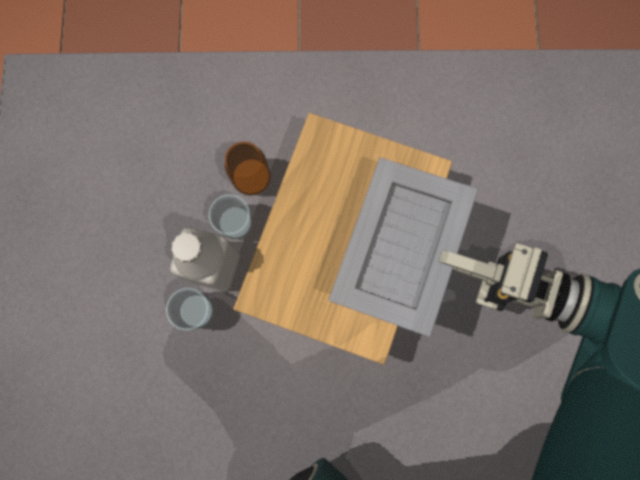

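View pics/scene11.png

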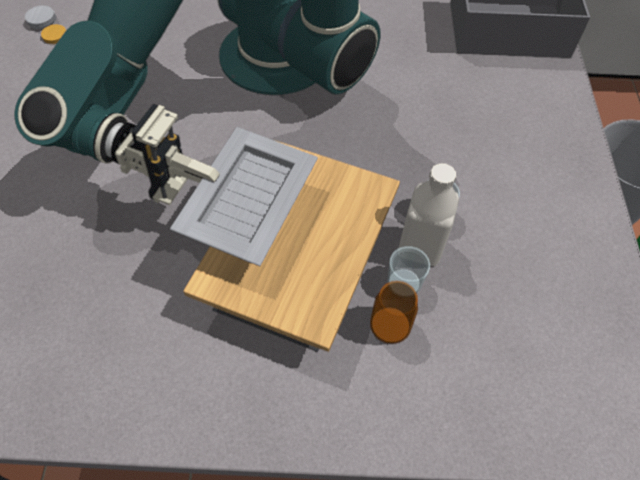

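Emit:
move_arm(
  increments=[
    [[0, -0.6, 0.03], [0, 0, 0]],
    [[0, -0.8, 0.04], [0, 0, 0]],
    [[0, -0.8, 0.04], [0, 0, 0]],
    [[0, -0.8, 0.04], [0, 0, 0]],
    [[0, -0.7, 0.04], [0, 0, 0]],
    [[0, -0.6, 0.03], [0, 0, 0]],
    [[0, -0.4, 0.03], [0, 0, 0]],
    [[0, -0.2, 0], [0, 0, 0]],
    [[0, -0.1, 0], [0, 0, 0]],
    [[0, 0, 0], [0, 0, 0]],
  ],
)

```text
t: 23.35
tool_pos: [0.5182, -0.0641, 0.1299]
orientation: [0.128, 0.717, 0.675, 0.121]
wrist_force: [-0.0, -0.1, -3.2]
width: 0.051
```

Emit:
move_arm(
  increments=[
    [[0, -0.05, 0], [0, 0, 0]],
    [[0, -0.05, 0], [0, 0, 0]],
    [[0, -0.05, 0], [0, 0, 0]],
    [[0, -0.05, 0], [0, 0, 0]],
    [[0, 0, 0], [0, 0, 0]],
    [[0, 0, 0], [0, 0, 0]],
    [[0, 0, 0], [0, 0, 0]],
    [[0, 0, 0], [0, 0, 0]],
    [[0, 0, 0], [0, 0, 0]],
    [[0, 0, 0], [0, 0, 0]],
  ],
)

```text
t: 24.35
tool_pos: [0.5181, -0.0642, 0.1279]
orientation: [0.128, 0.717, 0.675, 0.121]
wrist_force: [0.5, 0.1, -4.4]
width: 0.052
```

```bash
python3 go.py -.16 .0 .125 .06 -3.1416; python3 - <<'E'
from h import *
snap('scene','scene12'); snap('wrist','wrist12')
E
```

```text
now sh [[-0.1608  0.0002  0.1279]] shift in cur tool cm [-0.01 -0.28  0.1 ] shift in target tool cm [-0.02 -0.28  0.1 ] turn [-0.     0.003 -0.   ] F [ 0.5  0.1 -4.4] w 0.052 q [-0.73  0.2   2.02  1.29  1.83 -2.27] t 24.35
```

View pics/wrist12.png

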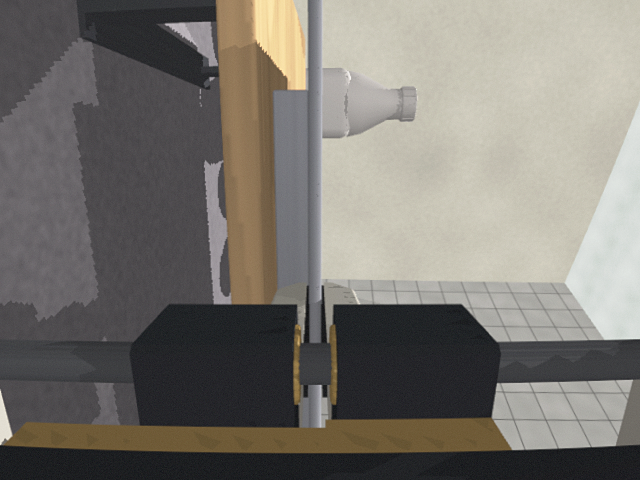

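Emit:
move_arm(
  increments=[
    [[0, -0.05, 0], [0, 0, 0]],
    [[0, -0.05, 0], [0, 0, 0]],
    [[0, -0.05, 0], [0, 0, 0]],
    [[0, -0.05, 0], [0, 0, 0]],
    [[0, -0.05, 0], [0, 0, 0]],
    [[0, -0.05, 0], [0, 0, 0]],
    [[0, 0, 0], [0, 0, 0]],
    [[0, 0, 0], [0, 0, 0]],
    [[0, 0, 0], [0, 0, 0]],
    [[0, 0, 0], [0, 0, 0]],
  ],
)

```text
t: 25.45
tool_pos: [0.5181, -0.0644, 0.125]
orientation: [0.128, 0.717, 0.675, 0.121]
wrist_force: [-0.6, -1.3, -4.0]
width: 0.051
```

Emit:
move_arm(
  increments=[
    [[0, -0.05, 0], [0, 0, 0]],
    [[0, -0.05, 0], [0, 0, 0]],
    [[0, -0.05, 0], [0, 0, 0]],
    [[0, 0, 0], [0, 0, 0]],
    [[0, 0, 0], [0, 0, 0]],
    [[0, 0, 0], [0, 0, 0]],
    [[0, 0, 0], [0, 0, 0]],
    [[0, 0, 0], [0, 0, 0]],
    [[0, 0, 0], [0, 0, 0]],
    [[0, 0, 0], [0, 0, 0]],
  ],
)

```text
t: 26.45
tool_pos: [0.5181, -0.0645, 0.1235]
orientation: [0.128, 0.717, 0.675, 0.121]
wrist_force: [-1.1, -3.0, 4.2]
width: 0.046
```

```bash
python3 go.py -.16 .0 .125 .06 -3.1416
```

```text
now sh [[-1.611e-01  1.000e-04  1.235e-01]] shift in cur tool cm [-0.01  0.16  0.11] shift in target tool cm [-0.01  0.16  0.11] turn [ 0.     0.003 -0.   ] F [-1.1 -3.   4.2] w 0.046 q [-0.73  0.21  2.02  1.29  1.82 -2.28] t 26.45
```

Emit:
move_arm(
  increments=[
    [[0, 0, 0], [0, 0, 0]],
    [[0, 0, 0], [0, 0, 0]],
    [[0, 0, 0], [0, 0, 0]],
    [[0, 0, 0], [0, 0, 0]],
    [[0, 0, 0], [0, 0, 0]],
    [[0, 0, 0], [0, 0, 0]],
    [[0, 0, 0], [0, 0, 0]],
    [[0, 0, 0], [0, 0, 0]],
    [[0, 0, 0], [0, 0, 0]],
    [[0, 0, 0], [0, 0, 0]],
  ],
  gripper=0.82,
  force=20,
)

```text
t: 27.45
tool_pos: [0.5181, -0.0645, 0.1234]
orientation: [0.128, 0.717, 0.675, 0.121]
wrist_force: [1.3, 1.0, -1.9]
width: 0.093
```

Emit:
move_arm(
  increments=[
    [[0, 0, 0], [0, 0, 0]],
    [[0, 0, 0], [0, 0, 0]],
    [[0, 0, 0], [0, 0, 0]],
    [[0, 0, 0], [0, 0, 0]],
    [[0, 0, 0], [0, 0, 0]],
    [[0, 0, 0], [0, 0, 0]],
    [[0, 0, 0], [0, 0, 0]],
    [[0, 0, 0], [0, 0, 0]],
    [[0, 0, 0], [0, 0, 0]],
    [[0, 0, 0], [0, 0, 0]],
  ],
  gripper=0.66,
)

```text
t: 28.45
tool_pos: [0.5181, -0.0644, 0.1234]
orientation: [0.128, 0.717, 0.675, 0.121]
wrist_force: [-0.9, -1.5, -0.8]
width: 0.17
```

Emit:
move_arm(
  increments=[
    [[0, 0, 0], [0, 0, 0]],
    [[0, 0, 0], [0, 0, 0]],
    [[0, 0, 0], [0, 0, 0]],
    [[0, 0, 0], [0, 0, 0]],
    [[0, 0, 0], [0, 0, 0]],
    [[0, 0, 0], [0, 0, 0]],
    [[0, 0, 0], [0, 0, 0]],
    [[0, 0, 0], [0, 0, 0]],
    [[0, 0, 0], [0, 0, 0]],
    [[0, 0, 0], [0, 0, 0]],
  ],
  gripper=0.4,
)

```text
t: 29.45
tool_pos: [0.518, -0.0644, 0.1234]
orientation: [0.128, 0.717, 0.675, 0.121]
wrist_force: [-0.2, -0.6, 0.2]
width: 0.297
```

```bash
python3 go.py -.16 .0 .125 .06 -3.1416; python3 - <<'E'
from h import *
snap('scene','scene13'); snap('wrist','wrist13'); snap('top','top13')
E
```

```text
now sh [[-1.611e-01  1.000e-04  1.234e-01]] shift in cur tool cm [-0.01  0.17  0.1 ] shift in target tool cm [-0.01  0.17  0.1 ] turn [-0.     0.003 -0.   ] F [-0.2 -0.6  0.2] w 0.297 q [-0.73  0.21  2.02  1.29  1.82 -2.28] t 29.45
```

View pics/wrist13.png

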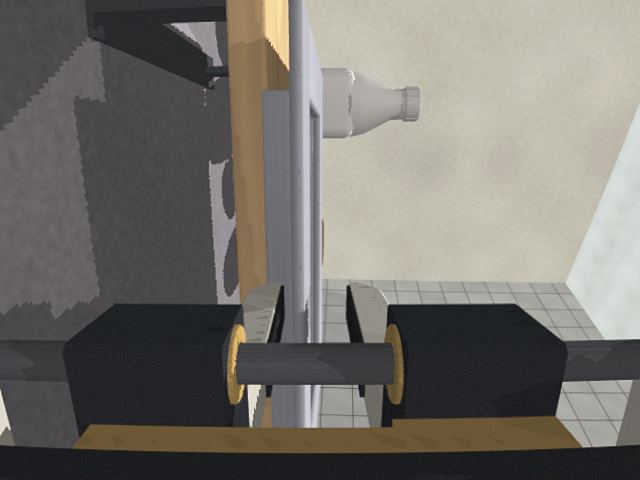

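View pics/top13.png

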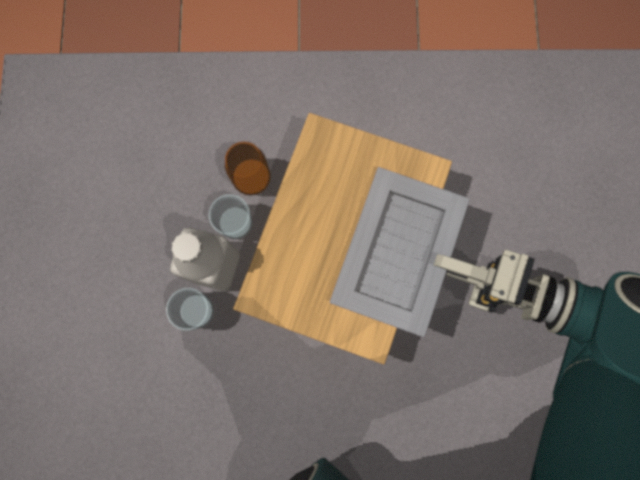

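Emit:
move_arm(
  increments=[
    [[0, -0.1, -0.5], [0, 0, 0]],
    [[0, -0.1, -1], [0, 0, 0]],
    [[0, -0.1, -1.5], [0, 0, 0]],
    [[0, -0.1, -2], [0, 0, 0]],
    [[0, -0.1, -2], [0, 0, 0]],
    [[0, -0.1, -2], [0, 0, 0]],
    [[0, 1, 0], [0.06, 0, 0]],
    [[0, 0, 0], [0, 0, 0.13]],
    [[0, 0, 0], [0, 0, 0.13]],
    [[0, 0, 0], [0, 0, 0.13]],
  ],
)

```text
t: 30.6
tool_pos: [0.4865, -0.1497, 0.1329]
orientation: [0.274, 0.696, 0.663, -0.013]
wrist_force: [-0.5, 0.7, -0.5]
width: 0.299
```

Emit:
move_arm(
  increments=[
    [[0, 0, 0], [0, 0, 0.13]],
    [[0, 0, 0], [0, 0, 0.13]],
    [[0, 0, 0], [0, 0, 0.13]],
    [[0, 0, 0], [0, 0, 0.13]],
    [[0, 0, 0], [0, 0, 0.13]],
    [[0, 0, 0], [0, 0, 0.13]],
    [[0, 0, 0], [0, 0, 0.13]],
    [[0, 0, 0], [0, 0, 0.13]],
    [[0, 0, 0], [0, 0, 0.13]],
    [[0, 0, 0], [0, 0, 0]],
  ],
  gripper=-1,
)

```text
t: 31.6
tool_pos: [0.4866, -0.1495, 0.1328]
orientation: [0.612, 0.43, 0.546, -0.377]
wrist_force: [-0.4, -0.2, 0.5]
width: 0.998
```

```bash
python3 go.py -.195 .0 .119 .12 -1.5708; python3 - <<'E'
from h import *
snap('scene','scene14'); snap('top','top14'); snap('wrist','wrist14')
E
```

```text
now sh [[-0.2518  0.0004  0.1328]] shift in cur tool cm [-0.69  0.01  5.8 ] shift in target tool cm [-0.69  0.04  5.8 ] turn [0.004 0.    0.008] F [-0.4 -0.2  0.5] w 0.998 q [-0.87  0.23  1.94  1.16  1.92 -0.71] t 31.6
```

View pics/scene14.png

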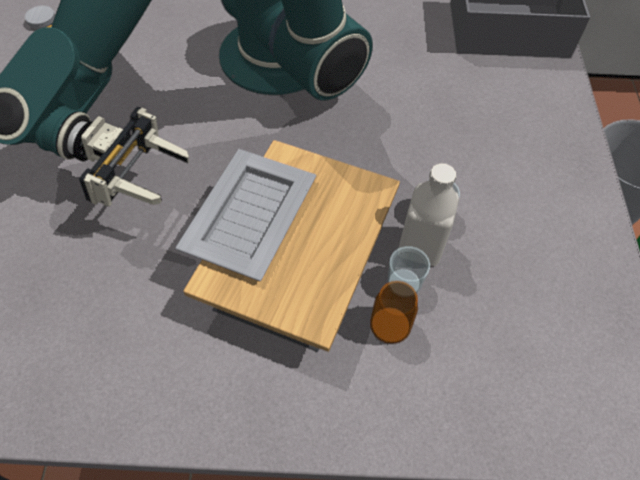

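View pics/top14.png

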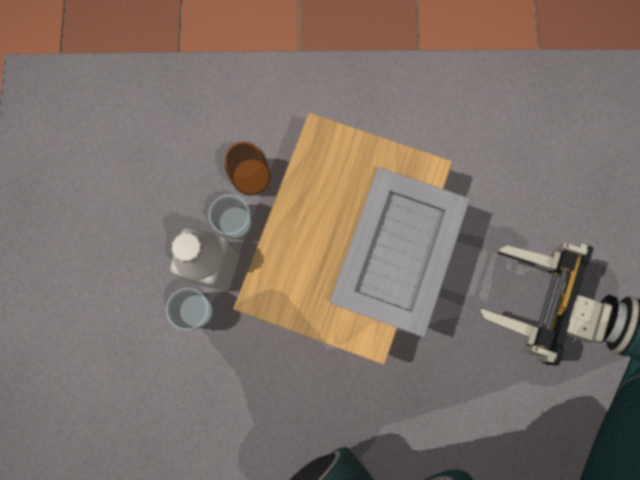

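View pics/wrist14.png

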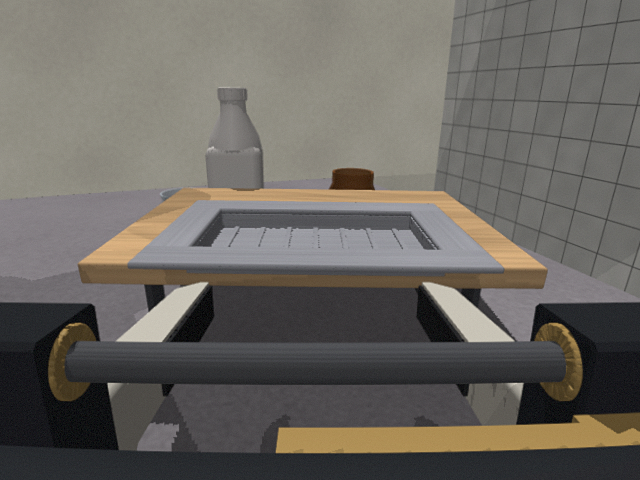

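Emit:
move_arm(
  increments=[
    [[-0.1, 0, 1], [0.004, 0, 0.008]],
    [[-0.2, 0, 1.3], [0, 0, 0]],
    [[-0.2, 0, 1.5], [0, 0, 0]],
    [[-0.1, 0, 1.2], [0, 0, 0]],
    [[-0.1, 0, 0.8], [0, 0, 0]],
    [[0.04, 0, 0.4], [0, 0, 0]],
    [[0.04, 0, 0.4], [0, 0, 0]],
    [[0.04, 0, 0.4], [0, 0, 0]],
    [[0, 0, 0], [0, 0, 0]],
    [[0, 0, 0], [0, 0, 0]],
  ],
)

```text
t: 32.75
tool_pos: [0.5106, -0.084, 0.1187]
orientation: [0.613, 0.429, 0.544, -0.379]
wrist_force: [0.1, -0.1, 0.4]
width: 1.0
```

```bash
python3 go.py -.111 .0 .119 .12 -1.5708; python3 - <<'E'
from h import *
snap('wrist','wrist15')
E
```

```text
now sh [[-0.1821  0.0004  0.1187]] shift in cur tool cm [0.88 0.04 7.05] shift in target tool cm [0.88 0.04 7.05] turn [-0.001  0.     0.002] F [ 0.1 -0.1  0.4] w 1.0 q [-0.76  0.2   2.    1.22  1.82 -0.71] t 32.75
```

View pics/wrist15.png

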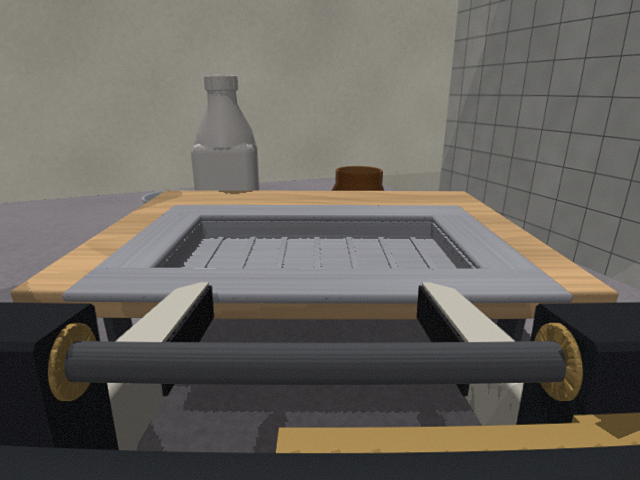

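Emit:
move_arm(
  increments=[
    [[0.04, 0, 0.3], [0, 0, 0]],
    [[0.06, 0, 0.5], [0, 0, 0]],
    [[0.08, 0, 0.7], [0, 0, 0]],
    [[0.1, 0, 0.8], [0, 0, 0]],
    [[0.1, 0, 0.8], [0, 0, 0]],
    [[0.1, 0, 0.8], [0, 0, 0]],
    [[0.1, 0, 0.8], [0, 0, 0]],
    [[0.1, 0, 0.8], [0, 0, 0]],
    [[0.08, 0, 0.7], [0, 0, 0]],
    [[0.05, 0, 0.4], [0, 0, 0]],
  ],
)

```text
t: 33.8
tool_pos: [0.5336, -0.0207, 0.1188]
orientation: [0.613, 0.43, 0.544, -0.38]
wrist_force: [0.2, -1.8, 0.4]
width: 0.999
```

```bash
python3 go.py -.111 .0 .119 .12 -1.5708; python3 - <<'E'
from h import *
snap('wrist','wrist16')
E
```

```text
now sh [[-0.1147  0.0006  0.1188]] shift in cur tool cm [0.07 0.06 0.36] shift in target tool cm [0.07 0.06 0.36] turn [-0.001  0.     0.002] F [ 0.2 -1.8  0.4] w 0.999 q [-0.64  0.17  2.05  1.3   1.73 -0.68] t 33.8
```

View pics/wrist16.png

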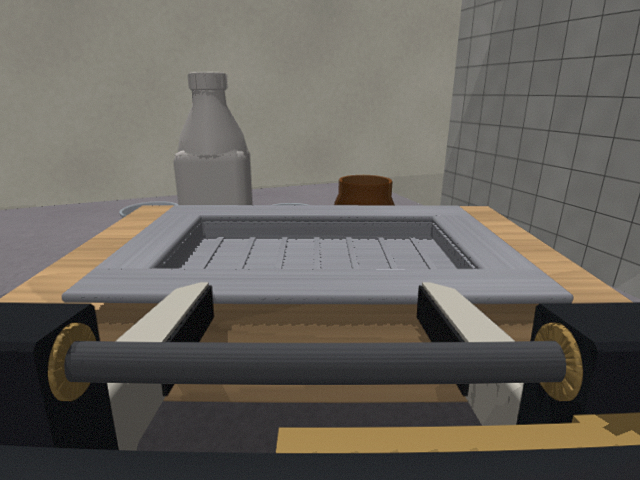

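Emit:
move_arm(
  increments=[
    [[0.05, 0, 0.3], [0, 0, 0]],
    [[0, 0, 0], [0, 0, 0]],
    [[-0.06, 0, -0.5], [0, 0, 0]],
    [[-0.12, 0, -1], [0, 0, 0]],
    [[-0.18, 0, -1.5], [0, 0, 0]],
    [[-0.24, 0, -2], [0, 0, 0]],
    [[-0.24, 0, -2], [0, 0, 0]],
    [[-0.24, 0, -2], [0, 0, 0]],
    [[-0.24, 0, -2], [0, 0, 0]],
    [[0, 0, -1], [0, 0, 0]],
  ],
)

```text
t: 34.85
tool_pos: [0.4924, -0.1342, 0.1201]
orientation: [0.613, 0.429, 0.544, -0.379]
wrist_force: [0.1, 0.4, 0.3]
width: 1.0
```

```bash
python3 - <<'E'
from h import *
st()
snap('scene','scene17'); snap('top','top17'); snap('wrist','wrist17')
E
sed 's/scene0/scene17/; s/top0/top17/; s/,\.105)/,.12)/' meas.py > meas2.py; python3 meas2.py
```

```text
t 34.85 pos [ 0.4924 -0.1342  0.1201] R
 [[ 0.039  0.939  0.342]
 [ 0.113 -0.345  0.932]
 [ 0.993  0.002 -0.12 ]] 
q [-0.847  0.239  1.957  1.167  1.888 -0.723] F [0.1 0.4 0.3] w 1.0
scene17 shelf [[273.1, 139.2], [399.9, 181.2], [329.2, 349.9], [181.1, 293.0]]
[[ 0.3611  0.0268  0.1   ]
 [ 0.4521  0.2704  0.1   ]
 [ 0.7901  0.1475  0.1   ]
 [ 0.7023 -0.0985  0.1   ]] [0.26   0.3596 0.2612 0.3634]
scene17 tray [[273.1, 160.5], [353.4, 186.7], [301.5, 296.3], [213.2, 263.0]]
[[ 0.431   0.0331  0.12  ]
 [ 0.4845  0.1825  0.12  ]
 [ 0.7092  0.1002  0.12  ]
 [ 0.6545 -0.0491  0.12  ]] [0.1586 0.2393 0.159  0.2381]
top17 shelf [[308.0, 111.8], [452.4, 160.9], [384.5, 364.9], [232.0, 308.6]]
[[ 0.7842  0.1475  0.1   ]
 [ 0.6946 -0.0972  0.1   ]
 [ 0.3573  0.0262  0.1   ]
 [ 0.4478  0.2714  0.1   ]] [0.2606 0.3592 0.2613 0.3585]
top17 tray [[336.0, 152.9], [426.5, 183.8], [380.2, 320.6], [286.5, 286.7]]
[[ 0.7034  0.1005  0.12  ]
 [ 0.6493 -0.048   0.12  ]
 [ 0.4267  0.0333  0.12  ]
 [ 0.4811  0.1818  0.12  ]] [0.1581 0.2369 0.1581 0.2367]
```

View pics/top17.png

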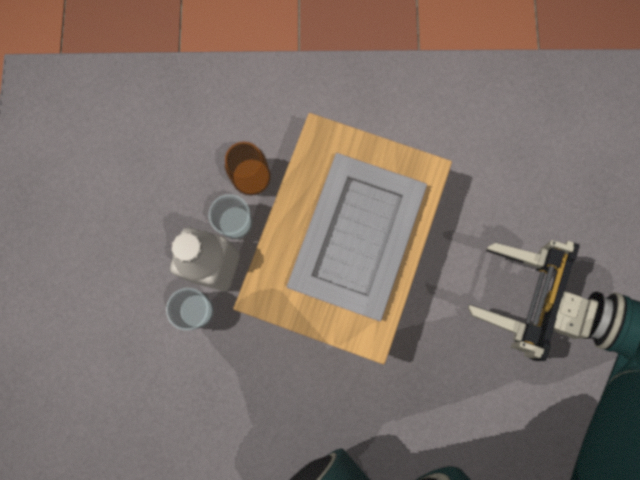

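View pics/scene17.png

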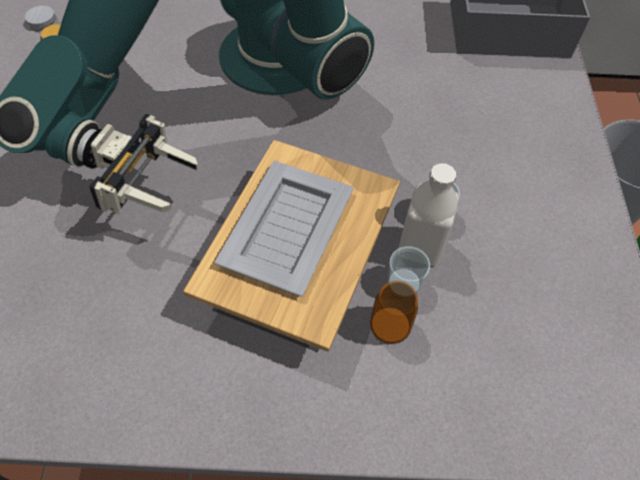

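View pics/wrist17.png

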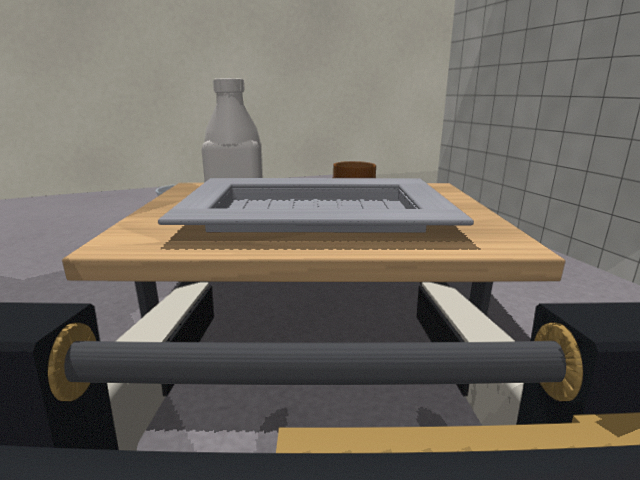

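The tray is right way up and flat. At rim height it measures 159 x 238 mm with all four corners inside the shelf outline, and the empties have not moved. The gripper is clear of everything, so I'm handing in.

```bash
python3 - <<'E'
from h import *
t=load('top17');
print(sh(plane(t,[[336.0, 152.9], [426.5, 183.8], [380.2, 320.6], [286.5, 286.7]],.12)).round(3))
print(ctrl.finish_job())
E
```

```text
[[ 0.057 -0.117  0.12 ]
 [-0.101 -0.117  0.12 ]
 [-0.101  0.12   0.12 ]
 [ 0.057  0.12   0.12 ]]
the job is handed in; nothing more can be done
None
```

The tray is right way up, flat and wholly on the shelf, and I handed the job in at about 35 s. The hand-in reports no verdict, so what follows is from my own checks.

**What I did:**
- I slid the tray out about 50 mm past the front edge with the open fingers behind its pan wall.
- I raised the front rim on the lower finger and pinched it at 60 N.
- I lifted it, turned it over by a half roll of the wrist with the tray hanging, and lowered it until the wrist force showed contact.
- I opened the jaws in small steps, then pushed the tray fully back onto the shelf with two fingers.

**Last checks:**
- **Position:** in the top view the rim corners are at shelf x from -0.101 to +0.057 m and y from -0.117 to +0.120 m. All are at least 29 mm inside the outline.
- **Height and level:** the rim measured about 158 x 237 mm in the top view and 159 x 239 mm in the scene view, against 160 x 240 mm nominal. That fits it lying flat with the rim at 120 mm. The last wrist picture also showed it level on the shelf.
- **Bystanders:** the jar, both pots and the milk bottle look unmoved in the pictures. I did not measure their positions.
- **Robot:** the gripper stood clear with wrist force about zero.

**Disagreements:** the scene and top views differed by about 4 mm in world x, for the shelf and the tray alike, which is well inside the margins. First contact while setting down came about 1 to 2 mm lower than I had calculated.

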